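# Charge and start the hand-cranked burnishing pot

## Task

Charge the burnishing pot: move all the steel balls from the wooden tray into the pot with the scoop (do not touch the balls with the gripper), then fit the loose crank on the pot's splined spindle, fully down on its shoulder, and turn it anticlockwise, seen from above, by one full turn or a little more. In the end the crank stays on the spindle, and the emptied scoop stands flat on the floor of the tray. Leave the hammer, the jar and the ball vise where they are.

Things in the scene. Friction and masses are not known exactly. Their poses are not given: they have to be found in the camera images.
- ball1: Steel ball, polished and slippery, diameter 20 mm, 33 g, rolls easily; origin at its centre. At the start in the tray, in the half towards the tray's -x end. Three to six balls are present; an absent one is None.
- ball2: Steel ball, polished and slippery, diameter 20 mm, 33 g, rolls easily; origin at its centre. At the start in the tray, in the half towards the tray's -x end. Three to six balls are present; an absent one is None.
- ball3: Steel ball, polished and slippery, diameter 20 mm, 33 g, rolls easily; origin at its centre. At the start in the tray, in the half towards the tray's -x end. Three to six balls are present; an absent one is None.
- ball4: Steel ball, polished and slippery, diameter 20 mm, 33 g, rolls easily; origin at its centre. At the start in the tray, in the half towards the tray's -x end. Three to six balls are present; an absent one is None.
- ball5: Steel ball, polished and slippery, diameter 20 mm, 33 g, rolls easily; origin at its centre. At the start in the tray, in the half towards the tray's -x end. Three to six balls are present; an absent one is None.
- ball6: Steel ball, polished and slippery, diameter 20 mm, 33 g, rolls easily; origin at its centre. At the start in the tray, in the half towards the tray's -x end. Three to six balls are present; an absent one is None.
- tray: Fixed open wooden tray; origin under its centre, long side along its x. Inside 216 x 81 mm (x, y), walls 4 mm thick, floor 4 mm thick, top of the walls 40 mm above the bench; the four inner corners are cut off at 45 degrees, 17 mm along each wall.
- tray_in (a point): Centre of the tray's inner floor (4 mm above the bench), axes as the tray's.
- scoop: Loose aluminium scoop, standing; origin on its underside, open lip towards its -x, z up. Floor 2.5 mm thick: x -30 to +30 mm, 76 mm wide, then a 2 mm thick nose tapering at 45 degrees to the 48 mm wide lip at x -44. Side walls 30 mm high, 2 thick, x -30 to +30; back wall 36 mm high, outer face x +33. Upright grip bar, centre x +22: 22 mm along x, 16 along y, top 105 mm up. 150 g.
- scoop_grip (a point): Middle of the upper part of the scoop's grip bar, 80 mm above the scoop's underside; axes as the scoop's (pinch it along y). Balls in the scoop roll out over the lip when it is tipped lip down by 20 degrees or more, and stay in when it is tipped back.
- pot: Fixed round aluminium pot on a wooden foot; origin under its centre. Outer radius 90 mm at the rim (foot 98 mm), wall 4 mm, rim 70 mm above the bench, inner floor 18 mm above the bench. In its middle stands the spindle, a 26 mm thick post with two low paddles (their top 24 mm above the pot's floor, reaching 78 mm from the axis).
- pot_in (a point): Centre of the pot's inner floor, 18 mm above the bench.
- spindle_seat (a point): Centre of the top of the spindle's shoulder (36 mm diameter), 84 mm above the bench; turns with the spindle. Above it stand four splines at 90 degrees along this point's x and y: each 6 mm wide, reaching 11 mm from the axis, straight for 20 mm with a rounded end 3 mm higher. The crank sits with its underside on this shoulder.
- spindle (a joint): Turn of the spindle about the vertical in rad, growing anticlockwise seen from above; starts between -0.6 and 0.6; stiff to about 0.1 N m, so it stays where it is left. Turns freely for several turns.
- crank: Loose steel crank, 280 g, lying flat; origin on its underside on the bore's axis, z up. Hub: 40 x 40 mm block, 24 mm high, faces square to its x and y; cross-shaped through bore (slots along its x and y, 8.5 mm wide, reaching 12.25 mm from the axis: fits the splines at four angles). Flat arm along +x, 16 mm wide, 10 mm thick, flush with the underside, to x 108 mm; knob at x 95 mm.
- crank_knob (a point): Centre of the top of the crank's round wooden knob, which spins freely on its pin: 20 mm diameter, 40 mm tall on the arm; 95 mm from the bore's axis and 50 mm above the crank's underside.
- hammer: Chasing hammer lying on the bench beyond the work, 220 mm long; bystander.
- jar: Small jar, 56 mm diameter, 70 mm high, beyond the pot; bystander.
- vise: Engraver's steel ball vise, 120 mm diameter, with a wooden block on top, 160 mm high, beyond the pot; bystander.
Mind the look-alikes: they are no part of the job. Several things have the shape of the crank; the one meant has the colours described above.

How it is judged:
By the outcome, as a careful person would: the job done as asked, in the order asked, and still so for the second after the job is handed in, with the robot touching nothing.
Of ball1, ball2, ball3, ball4, ball5, ball6 only 3 to 6 are there at a start; the rules pass over those that are not, and their reading is None.
At some moment in a run one of crank, scoop may be knocked a few centimetres aside while the robot is not near it.
It also fails if it takes over 210 s, if anything falls off the work surface, if the arm or the gripper's body presses on something with over 40 N, if the wrist force passes 120 N, or if a joint passes its speed limit or range.

## Robot

A 6-joint arm with a two-finger parallel gripper is mounted at the origin on the work surface. World frame = base frame: x ahead of the robot, y to its left, z up, the work surface at z = 0. Lengths are in m, angles in rad, forces in N, time in s.
With the tool pointing down it reaches from about 0.325 to 0.925 m from the base axis. Payload 3.1 kg.
Tool frame: the origin (TCP) lies at the very end of the fingers, on their centre line; the grasp point (between the pads) lies 19 mm behind it; z points along the fingers, y is the line along which they close (so a half turn about z gives the same grasp; the last joint's range is limited). The gripper opens to 85 mm and grips with 20 to 120 N. Pads are 22 mm wide; open, the fingers measure 114 mm over their backs; the gripper's body (76 mm by 85 mm) begins 54 mm behind the grasp point. The pads swing forward as they close: fully open they stand 13 mm farther back than shut.
Start: joints at [1.066, 0.217, 1.613, -0, 1.311, -0.112], TCP at [0.239, 0.577, 0.196] pointing down, gripper open.
Joint ranges: [-2.75, 2.75], [-0.78, 2.1], [0.31, 2.55], [-1.13, 4.27], [0.13, 2.63], [-2.58, 2.58]. Speed limits (rad/s): [2.79, 2.79, 3.14, 3.14, 3.14, 3.14].

## Interface

Orientations are given as a unit quaternion [x, y, z, w].
In Python, from cell import readout, eyes, r gives the robot as it stands. The module is installed in compiled form; this text tells all that it offers.
- The arm moves only by the tool play_rows, never from a script. Its argument "moves" is a list of rows, each a list of 5 numbers: the shift along the tool's x, y, z scaled (see below), then the turn about the tool's z scaled (see below), then the opening, from -1 (shut) to 1 (fully open). In form: [[dx, dy, dz, spin, jaw], ...]. A call has 1 to 8 rows; each row is the pose to reach, as a shift and turn from the pose commanded when the call began, along the tool's axes at that moment; what a row does not reach only later rows make up. The controller multiplies each number of a shift by 0.1 m and each number of a turn by pi/2 rad. A row lasts 1/10 s, in which the tool goes at most 50 mm and 8.59 degrees, less where a joint would pass 70% of its speed; a pose out of reach is approached as far as the arm can. A call with a number of a shift or a turn outside -1 to 1 is refused whole. A call with a gripper value outside its range is refused whole. The fingers move at their own pace and stop on an object; "grip_force" is the grip in N (left out, the last holds). Time passes only in rows, so rows that repeat a pose let the fingers close. It gives the time, the measured TCP pose, the force, the opening and the grip force at its end, in the units of the state.
- readout.read_state(): the state, without advancing time (a new reading comes with each control period).
- eyes.capture(name): name is "side" or "top"; returns a dict with "img" (384x512x3 uint8, blue, green, red), "K" (3x3 intrinsics, pixels), "eye" and "orientation" of the camera in the world. Camera axes: x right, y down, z forward; pixel columns grow to the right and rows downward; lengths in m; the calibration is good to about 2 mm. A picture is of the moment at which its call begins. There is no depth.
- r.job_done(): hands the job in; it is judged then, once.
Trained networks look in a picture, given as the dict that the camera call returned (one of the last four; its "shot" number tells which), for a name from the list of things; names that differ only in an ending like _2 or _b are one class to them, and where a whole thing is asked for, a point or a joint stands for the part that bears it (a point fixed in the world has none). Each returns a list of dicts, best first, with "score" (0 to 1); they miss things now and then, are a little off and sometimes report something else, mostly with a low value. They report only what shows in the picture. A call takes as long as a camera call. They do not tell look-alikes from the thing itself.
- eyes.find_in(query, picture): "at" ([x, y, z] in m, in world coordinates, good to about 4 mm: the middle of the surface that is visible of it).
- eyes.masks_of(query, picture): "region" (384x512 bool, what is visible of it).
- eyes.spot_point(query, picture): "at" ([x, y, z] in m, in world coordinates, good to about 4 mm: a listed point, or the origin of a listed thing).
The state is a dict: "clock": time; "joints": joint angles; "qvel": joint speeds; "effort": joint torques, N m; "tool_pos": TCP position; "tool_rot": TCP orientation; "contact_force": force on the tool from outside, world axes, zero at the start; "ft_torque": the same for the moment, N m; "grip_width": finger opening in m; "finger_force": force on a finger pad.
Only numpy, scipy, OpenCV 4.12 (cv2) and the standard library are available. Lean on these libraries where they do the work, as an engineer would, in place of code of your own. Each camera call takes 0.05 s, during which the arm holds its last target. There are 200 camera calls.

## Working session

There is one attempt and no reset: what is moved stays moved. The work goes in short steps, Python scripts to look and compute and a tool call to move; the robot and the scene stay as the last step left them, time stands still between calls to the robot, and variables do not carry over. Pictures are saved under pics/ and viewed, at most 14 in all, crops included, and the job is handed in when it is done.

Besides the shell and the picture viewer there is one more tool, called after ">>>" as name(argument=value, ...) on one line, values as JSON. play_rows: Moves the arm, as the interface text tells. Shifts and turns lie within -1 to 1; 1 stands for 0.1 m of shift or pi/2 rad of turn. Its arguments: {"type":"object","properties":{"moves":{"type":"array","items":{"type":"array","items":{"type":"number"}}},"grip_force":{"type":"number"}},"required":["moves"]}

```bash
mkdir -p pics; cat > h.py <<'E'
import numpy as np, cv2
from cell import readout, eyes, r
from scipy.spatial.transform import Rotation as R
def pix(p,c):
    q=R.from_quat(c["orientation"]).inv().apply(np.atleast_2d(p)-c["eye"]); u=q@np.array(c["K"]).T
    return u[:,:2]/u[:,2:]
def ray(uv,c,z):
    uv=np.atleast_2d(uv); d=np.c_[uv,np.ones(len(uv))]@np.linalg.inv(c["K"]).T
    d=R.from_quat(c["orientation"]).apply(d); e=np.array(c["eye"]); return e+d*((z-e[2])/d[:,2])[:,None]
def f(l,n=4): return [(np.round(a["at"],4).tolist(),round(a["score"],2)) for a in l[:n]]
E
python3 - <<'E'
from h import *
s=readout.read_state(); print({k:np.round(v,3).tolist() for k,v in s.items()})
ims=[]
for n in("top","side"):
    c=eyes.capture(n); ims.append(c["img"]); cv2.imwrite(f"pics/{n}0.png",cv2.resize(c["img"],(800,600)))
    print(n,np.round(c["eye"],3),np.round(c["K"],1).tolist(),np.round(c["orientation"],3))
    for q in("ball1","tray","tray_in","scoop","scoop_grip","pot","pot_in","spindle_seat","crank","crank_knob"):
        print(q,f(eyes.spot_point(q,c),8 if q=="ball1" else 4))
E
```

```text
{'clock': 0.0, 'joints': [1.066, 0.218, 1.615, -0.0, 1.311, -0.112], 'qvel': [0.001, -0.002, -0.001, 0.0, -0.002, 0.0], 'effort': [0.0, -39.685, -30.385, 0.0, 0.01, -0.0], 'tool_pos': [0.239, 0.577, 0.195], 'tool_rot': [0.195, 0.981, -0.001, -0.0], 'contact_force': [-0.693, 0.397, 0.504], 'ft_torque': [-0.0, 0.026, -0.01], 'finger_force': 0.0, 'grip_width': 0.086}
top [ 0.408 -0.027  1.238] [[489.3, 0.0, 260.1], [0.0, 489.3, 186.2], [0.0, 0.0, 1.0]] [ 0.707 -0.705  0.023 -0.035]
ball1 [([0.4385, -0.219, -0.0017], 0.73), ([0.5089, -0.2381, 0.0487], 0.52), ([0.4346, 0.2845, 0.0155], 0.46), ([0.4419, 0.2481, 0.0114], 0.4), ([0.5135, 0.2587, 0.0139], 0.36)]
tray [([0.521, 0.2694, 0.0009], 0.95)]
tray_in [([0.5188, 0.2754, 0.0053], 0.97), ([0.7586, -0.0639, 0.0012], 0.66), ([0.5989, -0.2041, 0.0002], 0.55)]
scoop [([0.4381, -0.2205, -0.0029], 0.57)]
scoop_grip [([0.4627, -0.2079, 0.0796], 0.91)]
pot [([0.5463, -0.0007, 0.0003], 0.85)]
pot_in [([0.5447, 0.002, 0.0189], 0.83)]
spindle_seat [([0.5431, 0.0011, 0.0874], 0.76), ([0.519, 0.2684, -0.0025], 0.52)]
crank [([0.7301, -0.1484, -0.0], 
[... 515 characters left out ...]
1)]
tray [([0.5227, 0.268, -0.005], 0.81)]
tray_in [([0.5244, 0.2705, 0.0012], 0.58), ([0.5486, 0.002, 0.0864], 0.45), ([0.7277, -0.3143, 0.0017], 0.31), ([0.5506, 0.0028, 0.0008], 0.28)]
scoop [([0.4399, -0.2115, 0.0008], 0.76)]
scoop_grip [([0.4648, -0.2092, 0.0772], 0.95)]
pot [([0.548, 0.0043, 0.0001], 0.92), ([0.548, 0.0027, 0.0144], 0.72)]
pot_in [([0.5479, 0.0062, 0.014], 0.76)]
spindle_seat [([0.5496, 0.003, 0.0889], 0.66)]
crank [([0.6014, -0.2066, 0.0021], 0.93), ([0.2721, -0.3122, 0.0028], 0.86), ([0.7306, -0.1514, -0.0003], 0.64)]
crank_knob [([0.5142, -0.2403, 0.0471], 0.97), ([0.7288, -0.248, 0.0496], 0.96), ([0.3366, -0.3756, 0.0463], 0.77), ([0.7279, -0.3176, -0.0008], 0.48)]
```

View pics/top0.png

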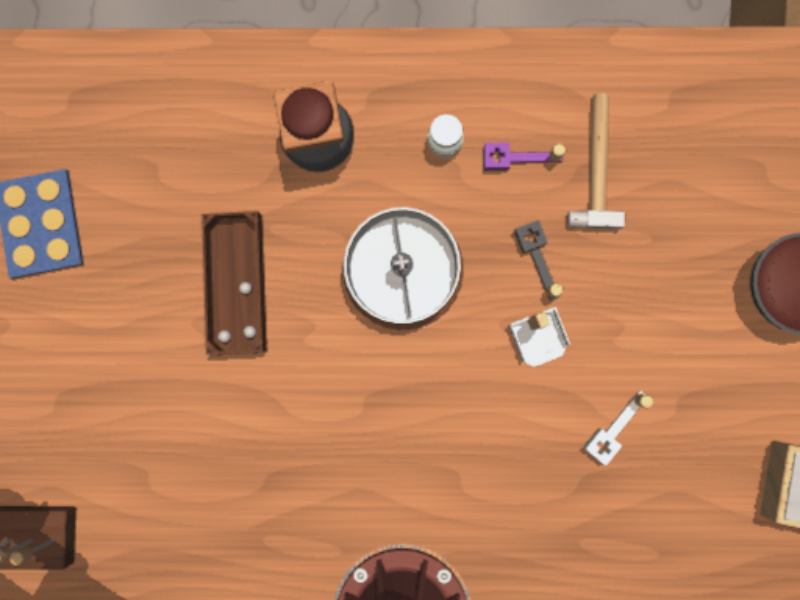

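View pics/side0.png

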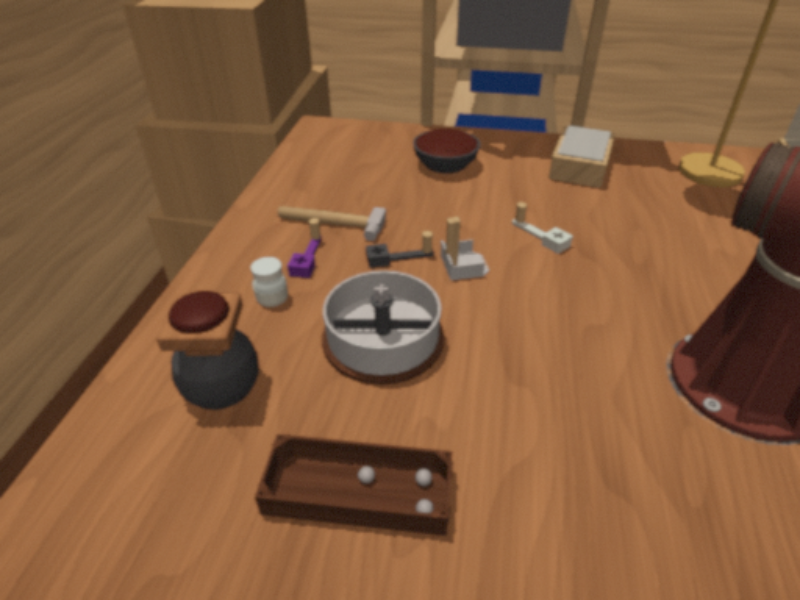

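The top picture shows the tray at (235,285) with three balls at (245,288), (224,336) and (250,331), the pot at (402,265) and the scoop at (540,335). There are three crank shapes: purple (525,155), dark grey (540,260) and whitish (620,430). I'll enlarge these to pick the steel one.

```bash
python3 - <<'E'
from h import *
c=eyes.capture("top"); i=c["img"]
a=i[80:300,300:440]
c2=eyes.capture("side"); b=c2["img"][120:195,170:380]
A=cv2.resize(a,None,fx=2.7,fy=2.7,interpolation=cv2.INTER_CUBIC); B=cv2.resize(b,(400,143),interpolation=cv2.INTER_CUBIC)
o=np.zeros((A.shape[0],790,3),np.uint8); o[:,:A.shape[1]]=A; o[:143,385:785]=B
# tray + pot crop
t=i[130:235,125:300]; T=cv2.resize(t,(400,240),interpolation=cv2.INTER_CUBIC); o[150:390,385:785]=T
cv2.imwrite("pics/crop1.png",o)
for n,(u,v) in dict(purple=(528,156),dark=(540,262),white=(622,425)).items(): print(n,i[int(v*.64)-1:int(v*.64)+2,int(u*.64)-1:int(u*.64)+2].mean((0,1)))
E
```

```text
purple [188.77777778 102.55555556 172.66666667]
dark [102.77777778 105.22222222 108.        ]
white [217.66666667 222.44444444 229.11111111]
```

View pics/crop1.png

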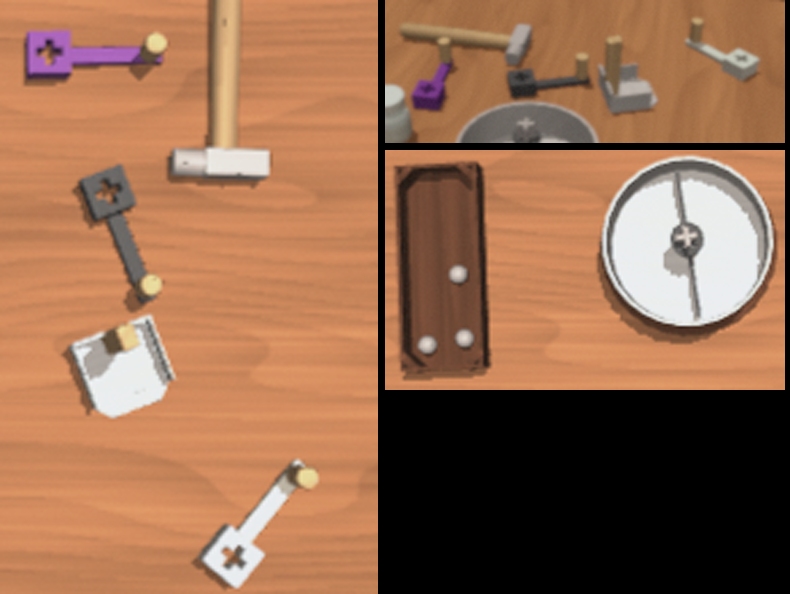

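The crop shows purple at (90,50), dark steel grey at (120,235) and mint-white at (255,525). The dark grey one fits "steel crank with wooden knob": its colour is neutral grey and matches the spindle. The other two are painted. Next I'll fit the silhouettes to get accurate poses.

```bash
cat > fit.py <<'E'
from h import *
from scipy.optimize import minimize
def box(x0,x1,y0,y1,z0,z1): return np.array([[x,y,z] for x in(x0,x1) for y in(y0,y1) for z in(z0,z1)],float)/1e3
def cyl(x,y,rad,z0,z1):
    t=np.linspace(0,2*np.pi,24,endpoint=False); return np.array([[x+rad*np.cos(a),y+rad*np.sin(a),z] for a in t for z in(z0,z1)])/1e3
nose=np.array([[a,b,z] for a,b in((-30,38),(-30,-38),(-44,24),(-44,-24)) for z in(0,2)])/1e3
M=dict(tray=[box(-112,112,-44.5,44.5,0,40)],
 scoop=[box(-30,30,-38,38,0,2.5),nose,box(-30,30,36,38,0,30),box(-30,30,-38,-36,0,30),box(30,33,-38,38,0,36),box(11,33,-8,8,0,105)],
 crank=[box(-20,20,-20,20,0,24),box(0,108,-8,8,0,10),cyl(95,0,10,10,50)],
 pot=[cyl(0,0,90,10,70),cyl(0,0,98,0,10)])
S=4
def render(parts,p,c,z=0):
    m=np.zeros((384*S,512*S),np.uint8)
    Rz=R.from_euler("z",p[2])
    for q in parts:
        u=pix(Rz.apply(q)+[p[0],p[1],z],c); h=cv2.convexHull(((u+.5)*S-.5).astype(np.float32)); cv2.fillConvexPoly(m,np.round(h).astype(np.int32),1)
    return cv2.resize(m.astype(np.float32),(512,384),interpolation=cv2.INTER_AREA)
def fit(name,cms,p0,z=0):
    def cost(p): 
        s=0
        for c,m in cms:
            a=render(M[name],p,c,z); s+=1-np.minimum(a,m).sum()/np.maximum(a,m).sum()
        return s/len(cms)
    sx=np.array([p0+d for d in([0,0,0],[.006,0,0],[0,.006,0],[0,0,.12])])
    o=minimize(cost,p0,method="Nelder-Mead",options=dict(initial_simplex=sx,xatol=1e-4,fatol=1e-5,maxiter=150)); return o.x,o.fun
def mask(name,c,near):
    u=pix(near,c)[0]; l=eyes.masks_of(name,c)
    b=min(l,key=lambda a:np.hypot(*(np.argwhere(a["region"]).mean(0)[::-1]-u)),default=None)
    return b["region"].astype(np.float32)
def locate(name,p0,cams=("top","side"),z=0):
    cs=[eyes.capture(n) for n in cams]; cms=[(c,mask(name,c,[p0[0],p0[1],.02+z])) for c in cs]
    for n,cm in zip(cams,cms): print(name,n,*[np.round(v,4) for v in fit(name,[cm],np.array(p0,float),z)])
    if len(cms)>1: print(name,"both",*[np.round(v,4) for v in fit(name,cms,np.array(p0,float),z)])
E
python3 - <<'E'
from fit import *
locate("tray",[.521,.27,0]); locate("scoop",[.4395,-.216,.37]); locate("crank",[.6,-.204,-2.75]); locate("pot",[.547,.002,0])
c=eyes.capture("side"); i=c["img"]
for n,p in dict(dark=[.6,-.204,.024],white=[.27,-.312,.024],post=[.547,.015,.06],floor=[.44,-.216,.003]).items():
    u=pix(p,c)[0].astype(int); print(n,u,i[u[1]-2:u[1]+3,u[0]-3:u[0]+4].mean((0,1)).round())
E
```

```text
tray top [0.5204 0.2692 0.0561] 0.0781
tray side [0.5221 0.2714 0.0583] 0.0646
tray both [0.522  0.271  0.0498] 0.0788
scoop top [ 0.4395 -0.216   0.37  ] 1.0
scoop side [ 0.4408 -0.2166  0.3968] 0.0731
scoop both [ 0.4408 -0.2166  0.3968] 0.5366
crank top [ 0.5965 -0.2057 -2.7675] 0.1072
crank side [ 0.5995 -0.2033 -2.7719] 0.1103
crank both [ 0.5986 -0.2046 -2.7589] 0.1377
pot top [ 5.448e-01 -4.000e-04  1.252e-01] 0.0226
pot side [0.5474 0.0014 0.0373] 0.0207
pot both [5.461e-01 5.000e-04 6.530e-02] 0.0278
dark [240 159] [58. 60. 65.]
white [355 150] [155. 168. 168.]
post [242 202] [55. 56. 59.]
floor [295 168] [152. 160. 169.]
```

```bash
cat > go.py <<'E'
# usage: go.py x y z yaw_deg(tool x in world) [maxshift maxspin_deg] : prints per-call total shift/spin
import sys; from h import *
s=readout.read_state(); p=s["tool_pos"]; X=R.from_quat(s["tool_rot"]).apply([1,0,0]); y=np.arctan2(X[1],X[0])
print("now",np.round(p,4),round(np.degrees(y),2),"F",np.round(s["contact_force"],1),"w",round(s["grip_width"],4),"j6",round(s["joints"][5],2),"t",round(s["clock"],1))
if len(sys.argv)>1:
    g=list(map(float,sys.argv[1:])); t=np.array(g[:3]); ms=g[4] if len(g)>4 else .1; mr=np.radians(g[5] if len(g)>5 else 64)
    w=(np.radians(g[3])-y+np.pi)%(2*np.pi)-np.pi
    if len(g)>6: w+=2*np.pi*g[6]
    d=t-p; n=1
    ex=lambda y:np.array([[np.cos(y),np.sin(y),0],[np.sin(y),-np.cos(y),0],[0,0,-1]]).T
    while True:
        n_=n; ok=abs(w)/n<=mr
        rows=[]
        for k in range(n):
            a=ex(y+w*k/n).T@(d/n) if False else np.linalg.inv(ex(y+w*k/n))@(d/n); rows.append(a)
            ok&=np.abs(a).max()<=ms
        if ok: break
        n+=1
    for a in rows: print(np.round(np.r_[a/.1,-w/n/(np.pi/2)],3).tolist())
E
sed -i 's/\[\[np.cos(y),np.sin(y),0\],\[np.sin(y),-np.cos(y),0\],\[0,0,-1\]\]).T/[[np.cos(y),np.sin(y),0],[np.sin(y),-np.cos(y),0],[0,0,-1]]).T/; s/ex(y+w\*k\/n).T@(d\/n) if False else //' go.py
python3 go.py .462 -.2085 .195 22.4 0.1 64
```

```text
now [0.2392 0.5774 0.1964] 157.5 F [-0.3  0.5  0.7] w 0.0851 j6 -0.11 t 2.0
[-0.563, -0.712, 0.002, 0.167]
[-0.728, -0.542, 0.002, 0.167]
[-0.844, -0.335, 0.002, 0.167]
[-0.902, -0.105, 0.002, 0.167]
[-0.898, 0.132, 0.002, 0.167]
[-0.833, 0.36, 0.002, 0.167]
[-0.711, 0.564, 0.002, 0.167]
[-0.541, 0.729, 0.002, 0.167]
[-0.334, 0.844, 0.002, 0.167]
```

>>> play_rows(moves=[[-0.28,-0.356,0,0.083,1],[-0.563,-0.712,0,0.167,1],[-0.563,-0.712,0,0.167,1]])

```text
clock: 2.35
tool_pos: [0.2641, 0.4852, 0.1949]
tool_rot: [0.324, 0.946, -0.003, 0.0]
contact_force: [-1.0, -0.1, 0.1]
grip_width: 0.0853
finger_force: 0.0
```

>>> play_rows(moves=[[-0.364,-0.271,0,0.083,1],[-0.728,-0.542,0,0.167,1],[-0.728,-0.542,0,0.167,1]])

```text
clock: 2.65
tool_pos: [0.2892, 0.3993, 0.1959]
tool_rot: [0.445, 0.896, -0.001, 0.0]
contact_force: [-0.8, 0.0, -0.5]
grip_width: 0.0853
finger_force: 0.0
```

>>> play_rows(moves=[[-0.422,-0.168,0,0.083,1],[-0.844,-0.335,0,0.167,1],[-0.844,-0.335,0,0.167,1]])

```text
clock: 2.95
tool_pos: [0.3145, 0.3129, 0.1966]
tool_rot: [0.558, 0.83, -0.0, 0.001]
contact_force: [0.5, 1.4, -0.4]
grip_width: 0.0854
finger_force: 0.0
```

>>> play_rows(moves=[[-0.451,-0.052,0,0.083,1],[-0.902,-0.105,0,0.167,1],[-0.902,-0.105,0,0.167,1]])

```text
clock: 3.25
tool_pos: [0.3398, 0.2259, 0.197]
tool_rot: [0.662, 0.75, 0.0, 0.001]
contact_force: [-0.0, 0.1, 0.3]
grip_width: 0.0855
finger_force: 0.0
```

>>> play_rows(moves=[[-0.449,0.066,0,0.083,1],[-0.898,0.132,0,0.167,1],[-0.898,0.132,0,0.167,1]])

```text
clock: 3.55
tool_pos: [0.3648, 0.1385, 0.1972]
tool_rot: [0.754, 0.657, 0.001, 0.001]
contact_force: [0.7, 0.2, 0.3]
grip_width: 0.0859
finger_force: 0.0
```

>>> play_rows(moves=[[-0.416,0.18,0,0.083,1],[-0.833,0.36,0,0.167,1],[-0.833,0.36,0,0.167,1]])

```text
clock: 3.85
tool_pos: [0.3896, 0.0511, 0.1973]
tool_rot: [0.833, 0.553, 0.001, 0.001]
contact_force: [0.6, -0.2, -0.1]
grip_width: 0.0852
finger_force: 0.0
```

>>> play_rows(moves=[[-0.355,0.282,0,0.083,1],[-0.711,0.564,0,0.167,1],[-0.711,0.564,0,0.167,1]])

```text
clock: 4.15
tool_pos: [0.4143, -0.036, 0.1972]
tool_rot: [0.898, 0.44, 0.001, 0.001]
contact_force: [0.2, 0.7, -0.1]
grip_width: 0.0854
finger_force: 0.0
```

>>> play_rows(moves=[[-0.27,0.365,0,0.083,1],[-0.541,0.729,0,0.167,1],[-0.541,0.729,0,0.167,1]])

```text
clock: 4.45
tool_pos: [0.4391, -0.1232, 0.197]
tool_rot: [0.948, 0.319, 0.001, 0.001]
contact_force: [-0.2, 0.9, 0.4]
grip_width: 0.0852
finger_force: 0.0
```

>>> play_rows(moves=[[-0.167,0.422,0,0.083,1],[-0.334,0.844,0,0.167,1],[-0.334,0.844,0,0.167,1],[-0.334,0.844,0,0.167,1]])

```text
clock: 4.85
tool_pos: [0.4619, -0.2068, 0.196]
tool_rot: [0.981, 0.195, -0.0, -0.001]
contact_force: [-0.4, 1.1, -0.2]
grip_width: 0.0848
finger_force: 0.0
```

```bash
python3 - <<'E'
from fit import *
for n in("top","side"):
    c=eyes.capture(n); print(n,f(eyes.spot_point("scoop_grip",c),2),f(eyes.spot_point("scoop",c),2))
E
python3 go.py .462 -.2085 .061 22.4
```

```text
top [([0.4633, -0.2084, 0.0828], 0.7)] [([0.4365, -0.2196, -0.0031], 0.75), ([0.5454, -0.0002, 0.0159], 0.46)]
side [([0.4594, -0.2113, 0.0753], 0.84)] [([0.4382, -0.2165, -0.0008], 0.83)]
now [ 0.461  -0.2074  0.1965] 22.37 F [ 0.6  0.3 -0.2] w 0.0856 j6 0.62 t 5.2
[0.002, 0.007, 0.677, -0.0]
[0.002, 0.007, 0.677, -0.0]
```

>>> play_rows(moves=[[0,0,0.35,0,1],[0.0,0.0,0.7,0,1],[0,0,0.7,0,1]])

```text
clock: 5.45
tool_pos: [0.4567, -0.2056, 0.1214]
tool_rot: [0.981, 0.193, -0.004, -0.004]
contact_force: [-0.2, -0.7, -0.9]
grip_width: 0.0853
finger_force: 0.0
```

>>> play_rows(moves=[[0,0,0.35,0,1],[0,0,0.655,0,1],[0,0,0.655,0,1],[0,0,0.655,0,-1],[0,0,0.655,0,-1],[0,0,0.655,0,-1],[0,0,0.655,0,-1],[0,0,0.655,0,-1]], grip_force=80)

```text
clock: 6.25
tool_pos: [0.4615, -0.209, 0.0621]
tool_rot: [0.981, 0.193, 0.001, 0.0]
contact_force: [-3.4, 5.1, 11.7]
grip_width: 0.0132
finger_force: 80.2
```

>>> play_rows(moves=[[0,0,0,0,-1],[0,0,0,0,-1],[0,0,0,0,-1],[0,0,0,0,-1]])

```text
clock: 6.65
tool_pos: [0.4616, -0.2091, 0.0622]
tool_rot: [0.981, 0.193, 0.0, 0.0]
contact_force: [-0.9, 1.5, 7.1]
grip_width: 0.0133
finger_force: 78.5
```

```bash
python3 go.py .462 -.2085 .061 22.4; python3 -c "
from fit import *
locate('scoop',[.4402,-.2166,.39])"
```

```text
now [ 0.4616 -0.2091  0.0622] 22.22 F [-0.9  1.5  7.1] w 0.0133 j6 0.62 t 6.7
[0.006, -0.004, 0.012, -0.002]
scoop top [ 0.4087 -0.2206  1.0158] 0.6407
scoop side [ 0.4416 -0.2146  0.4362] 0.1352
scoop both [ 0.4409 -0.2172  0.4515] 0.4229
```

>>> play_rows(moves=[[0,0,-0.2,0,-1],[0,0,-0.6,0,-1],[0,0,-1,0,-1],[0,0,-1,0,-1]])

```text
clock: 7.25
tool_pos: [0.4653, -0.2116, 0.1676]
tool_rot: [0.981, 0.193, 0.005, 0.005]
contact_force: [0.1, -0.5, -1.3]
grip_width: 0.0129
finger_force: 78.5
```

>>> play_rows(moves=[[0,0,-0.3,0,-1],[0,0,-0.3,0,-1],[0,0,-0.3,0,-1]])

```text
clock: 7.55
tool_pos: [0.461, -0.2089, 0.1903]
tool_rot: [0.981, 0.193, 0.0, 0.0]
contact_force: [0.3, 0.7, -1.9]
grip_width: 0.0131
finger_force: 78.5
```

```bash
python3 go.py .5998 .2747 .195 3.2
```

```text
now [ 0.461  -0.2089  0.1903] 22.22 F [ 0.3  0.7 -1.9] w 0.0131 j6 0.62 t 7.5
[0.623, -0.79, -0.009, 0.042]
[0.569, -0.83, -0.009, 0.042]
[0.513, -0.866, -0.009, 0.042]
[0.454, -0.898, -0.009, 0.042]
[0.394, -0.926, -0.009, 0.042]
```

>>> play_rows(moves=[[0.31,-0.395,0,0.021,-1],[0.623,-0.79,0,0.042,-1],[0.623,-0.79,0,0.042,-1]])

```text
clock: 7.85
tool_pos: [0.4881, -0.1067, 0.1881]
tool_rot: [0.987, 0.163, -0.001, -0.003]
contact_force: [0.0, -0.4, -2.2]
grip_width: 0.0132
finger_force: 78.6
```

>>> play_rows(moves=[[0.285,-0.415,0,0.021,-1],[0.569,-0.83,0,0.042,-1],[0.569,-0.83,0,0.042,-1]])

```text
clock: 8.15
tool_pos: [0.516, -0.0105, 0.1886]
tool_rot: [0.991, 0.13, -0.001, -0.002]
contact_force: [-0.1, -0.8, 0.0]
grip_width: 0.0133
finger_force: 78.8
```

>>> play_rows(moves=[[0.256,-0.433,0,0.021,-1],[0.513,-0.866,0,0.042,-1],[0.513,-0.866,0,0.042,-1]])

```text
clock: 8.45
tool_pos: [0.544, 0.0855, 0.1889]
tool_rot: [0.995, 0.097, -0.001, -0.001]
contact_force: [0.4, 0.0, -0.9]
grip_width: 0.0135
finger_force: 78.9
```

>>> play_rows(moves=[[0.227,-0.449,0,0.021,-1],[0.454,-0.898,0,0.042,-1],[0.454,-0.898,0,0.042,-1]])

```text
clock: 8.75
tool_pos: [0.5719, 0.1817, 0.1889]
tool_rot: [0.998, 0.064, -0.001, -0.001]
contact_force: [-0.4, 0.3, -1.0]
grip_width: 0.013
finger_force: 79.0
```

>>> play_rows(moves=[[0.2,-0.463,0,0.021,-1],[0.394,-0.926,0,0.042,-1],[0.394,-0.926,0,0.042,-1],[0.394,-0.926,0,0.042,-1],[0.394,-0.926,0,0.042,-1]])

```text
clock: 9.25
tool_pos: [0.5988, 0.2727, 0.1894]
tool_rot: [1.0, 0.029, -0.001, 0.001]
contact_force: [-0.2, -0.1, -1.4]
grip_width: 0.0134
finger_force: 79.1
```

>>> play_rows(moves=[[0,0,0.25,0,-1],[0,0,0.5,0,-1],[0,0,0.75,0,-1],[0,0,0.75,0,-1],[0,0,0.75,0,-1]])

```text
clock: 9.75
tool_pos: [0.599, 0.2731, 0.1155]
tool_rot: [1.0, 0.028, -0.001, 0.0]
contact_force: [0.7, 0.3, -1.0]
grip_width: 0.0133
finger_force: 79.0
```

```bash
python3 go.py; python3 - <<'E'
from h import *
for n in("top","side"):
    c=eyes.capture(n); u=pix([.56,.272,.03],c)[0].astype(int); s=c["img"][max(0,u[1]-75):u[1]+75,max(0,u[0]-100):u[0]+100]
    cv2.imwrite(f"pics/{n}1.png",cv2.resize(s,None,fx=4,fy=4,interpolation=cv2.INTER_CUBIC)); print(u)
E
```

```text
now [0.599  0.2731 0.1155] 3.25 F [ 0.7  0.3 -1. ] w 0.0133 j6 1.84 t 9.8
[148 164]
[208 302]
```

View pics/side1.png

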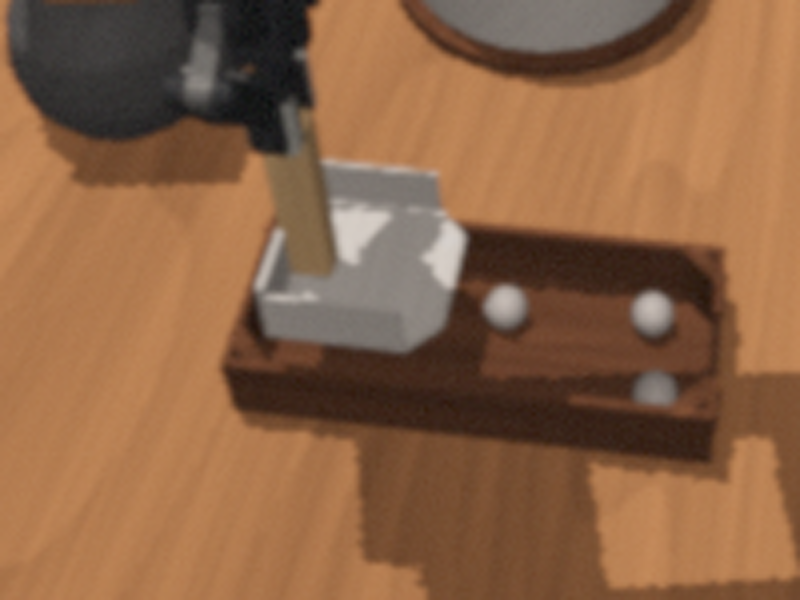

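View pics/top1.png

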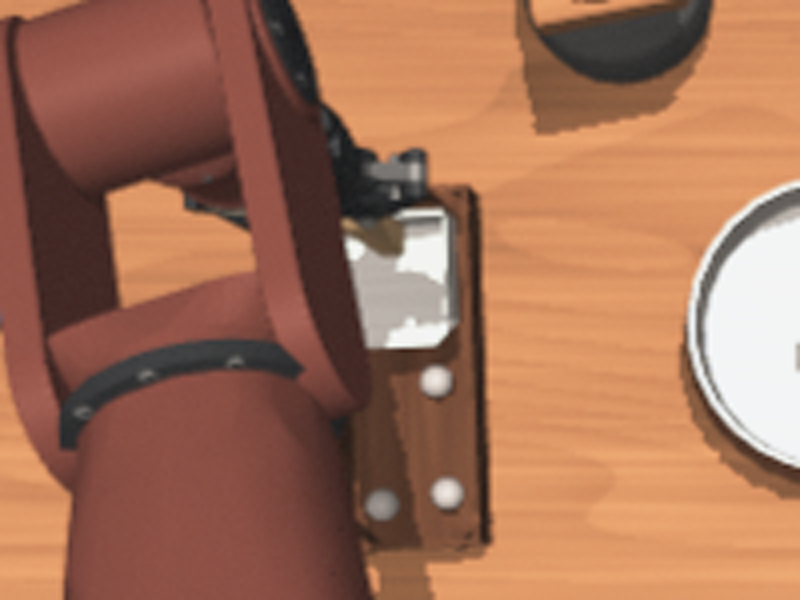

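```bash
cat > ov.py <<'E'
from fit import *
def lines(c,img,pts,p,z,col,k,o,closed=True):
    q=R.from_euler("z",p[2]).apply(np.array(pts)/1e3)+[p[0],p[1],z]; u=((pix(q,c)-o+.5)*k).round().astype(np.int32)
    cv2.polylines(img,[u],closed,col,1,cv2.LINE_AA)
def rect(a,b,h): return [[a[0],b[0],h],[a[1],b[0],h],[a[1],b[1],h],[a[0],b[1],h]]
trayin=lambda h:[[108,-23.5,h],[108,23.5,h],[91,40.5,h],[-91,40.5,h],[-108,23.5,h],[-108,-23.5,h],[-91,-40.5,h],[91,-40.5,h]]
scfl=lambda h:[[33,-38,h],[33,38,h],[-30,38,h],[-44,24,h],[-44,-24,h],[-30,-38,h]]
def show(tr,sc,zs,names,fn,ctr,k=5,w=76,hh=56):
    ims=[]
    for n in names:
        c=eyes.capture(n); u=pix(ctr,c)[0].astype(int); o=np.array([max(0,u[0]-w),max(0,u[1]-hh)])
        s=cv2.resize(c["img"][o[1]:o[1]+2*hh,o[0]:o[0]+2*w],None,fx=k,fy=k,interpolation=cv2.INTER_CUBIC)
        T=tr[n]
        for h in(4,40): lines(c,s,trayin(h),T,0,(0,255,0),k,o)
        lines(c,s,rect((-112,112),(-44.5,44.5),40),T,0,(255,255,0),k,o)
        if sc is not None:
            lines(c,s,scfl(0),sc[n],zs,(0,0,255),k,o); lines(c,s,[[-30,-38,30],[30,-38,30]],sc[n],zs,(255,0,255),k,o,False)
            lines(c,s,[[-30,38,30],[30,38,30]],sc[n],zs,(255,0,255),k,o,False); lines(c,s,[[33,-38,36],[33,38,36]],sc[n],zs,(255,0,255),k,o,False)
        ims.append(s)
    o=np.zeros((max(i.shape[0] for i in ims),sum(i.shape[1] for i in ims),3),np.uint8); x=0
    for i in ims: o[:i.shape[0],x:x+i.shape[1]]=i; x+=i.shape[1]
    cv2.imwrite(fn,o); print(o.shape)
E
python3 - <<'E'
from ov import *
tr=dict(top=[.5204,.2692,.0561],side=[.5221,.2714,.0561]); y=np.radians(3.25)
p=[.599-.022*np.cos(y),.2731-.022*np.sin(y),y]
show(tr,dict(top=p,side=p),.0533,("top","side"),"pics/ov1.png",[.54,.272,.03],k=4,w=50,hh=72)
E
```

```text
(576, 800, 3)
```

View pics/ov1.png

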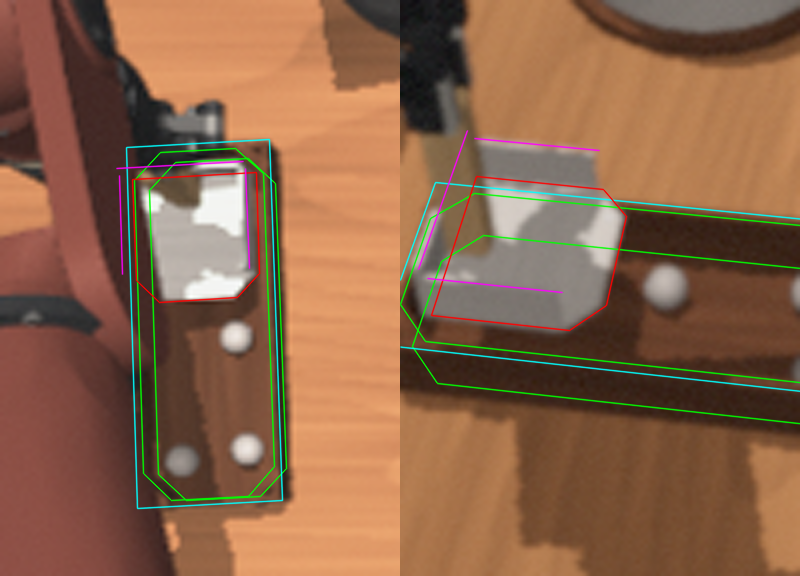

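>>> play_rows(moves=[[0,-0.008,0.05,0,-1],[0,-0.008,0.1,0,-1],[0,-0.008,0.15,0,-1],[0,-0.008,0.18,0,-1],[0,-0.008,0.18,0,-1]])

```text
clock: 10.45
tool_pos: [0.5986, 0.2754, 0.0966]
tool_rot: [1.0, 0.029, -0.001, 0.0]
contact_force: [-0.3, 0.7, -0.6]
grip_width: 0.0131
finger_force: 79.1
```

```bash
python3 go.py
```

```text
now [0.5986 0.2754 0.0966] 3.33 F [-0.3  0.7 -0.6] w 0.0131 j6 1.84 t 10.4
```

>>> play_rows(moves=[[0,0,0.05,0,-1],[0,0,0.1,0,-1],[0,0,0.15,0,-1],[0,0,0.2,0,-1],[0,0,0.24,0,-1],[0,0,0.27,0,-1],[0,0,0.27,0,-1]])

```text
clock: 11.15
tool_pos: [0.5989, 0.2755, 0.0701]
tool_rot: [1.0, 0.029, -0.001, 0.0]
contact_force: [0.6, 0.1, -1.0]
grip_width: 0.013
finger_force: 79.1
```

```bash
python3 go.py
```

```text
now [0.5989 0.2755 0.0701] 3.32 F [ 0.6  0.1 -1. ] w 0.013 j6 1.84 t 11.2
```

>>> play_rows(moves=[[0,0,0,0,-1],[0.01,0,0,0,-1],[0.02,0,0,0,-1],[0.02,0,0,0,-1],[0.02,0,0,0,-1]], grip_force=30)

```text
clock: 11.65
tool_pos: [0.6016, 0.2758, 0.0711]
tool_rot: [1.0, 0.029, 0.0, -0.0]
contact_force: [-0.4, -0.5, -0.8]
grip_width: 0.0133
finger_force: 79.1
```

>>> play_rows(moves=[[0.01,0,0,0,-1],[0.01,0,0,0,-1],[0.01,0,0,0,-1]])

```text
clock: 11.95
tool_pos: [0.6024, 0.2758, 0.0709]
tool_rot: [1.0, 0.029, 0.0, 0.0]
contact_force: [-0.1, 0.4, -1.3]
grip_width: 0.0131
finger_force: 79.1
```

>>> play_rows(moves=[[0.01,0,0,0,-1],[0.01,0,0,0,-1],[0.01,0,0,0,-1]])

```text
clock: 12.25
tool_pos: [0.6033, 0.2758, 0.0708]
tool_rot: [1.0, 0.029, -0.0, 0.0]
contact_force: [-0.8, 0.2, -1.2]
grip_width: 0.0135
finger_force: 79.1
```

>>> play_rows(moves=[[0.01,0,0,0,-1],[0.01,0,0,0,-1],[0.01,0,0,0,-1]])

```text
clock: 12.55
tool_pos: [0.6041, 0.2758, 0.0708]
tool_rot: [1.0, 0.029, -0.0, 0.0]
contact_force: [0.5, -0.5, -1.2]
grip_width: 0.0134
finger_force: 79.1
```

>>> play_rows(moves=[[0.01,0,0,0,-1],[0.02,0,0,0,-1],[0.02,0,0,0,-1]])

```text
clock: 12.85
tool_pos: [0.6057, 0.2757, 0.0706]
tool_rot: [1.0, 0.029, -0.001, 0.0]
contact_force: [-2.1, -0.1, 0.2]
grip_width: 0.0132
finger_force: 79.2
```

>>> play_rows(moves=[[0.01,0,0,0,-1],[0.01,0,0,0,-1],[0.01,0,0,0,-1]])

```text
clock: 13.15
tool_pos: [0.6066, 0.2758, 0.0706]
tool_rot: [1.0, 0.029, -0.001, 0.0]
contact_force: [-3.6, -2.1, 0.3]
grip_width: 0.0133
finger_force: 79.3
```

>>> play_rows(moves=[[0.01,0,0,0,-1],[0.01,0,0,0,-1],[0.01,0,0,0,-1]])

```text
clock: 13.45
tool_pos: [0.6073, 0.2758, 0.0706]
tool_rot: [1.0, 0.029, -0.001, 0.0]
contact_force: [-4.8, -0.9, 0.6]
grip_width: 0.0133
finger_force: 79.3
```

>>> play_rows(moves=[[0.01,0,0,0,-1],[0.02,0,0,0,-1],[0.03,0,0,0,-1],[0.03,0,0,0,-1]])

```text
clock: 13.85
tool_pos: [0.6088, 0.2758, 0.0704]
tool_rot: [1.0, 0.029, -0.003, 0.001]
contact_force: [-7.4, -2.2, 2.9]
grip_width: 0.013
finger_force: 79.6
```

>>> play_rows(moves=[[0.01,0,0,0,-1],[0.02,0,0,0,-1],[0.03,0,0,0,-1],[0.03,0,0,0,-1]])

```text
clock: 14.25
tool_pos: [0.6126, 0.2761, 0.0702]
tool_rot: [1.0, 0.029, -0.002, 0.001]
contact_force: [-5.7, -2.2, 0.8]
grip_width: 0.0134
finger_force: 77.8
```

```bash
python3 go.py; python3 - <<'E'
from h import *
c=eyes.capture("side"); u=pix([.58,.272,.05],c)[0].astype(int); s=c["img"][u[1]-60:u[1]+60,u[0]-70:u[0]+90]
cv2.imwrite("pics/s2.png",cv2.resize(s,None,fx=5,fy=5,interpolation=cv2.INTER_CUBIC))
E
```

```text
now [0.6126 0.2761 0.0702] 3.33 F [-5.7 -2.2  0.8] w 0.0134 j6 1.83 t 14.2
```

View pics/s2.png

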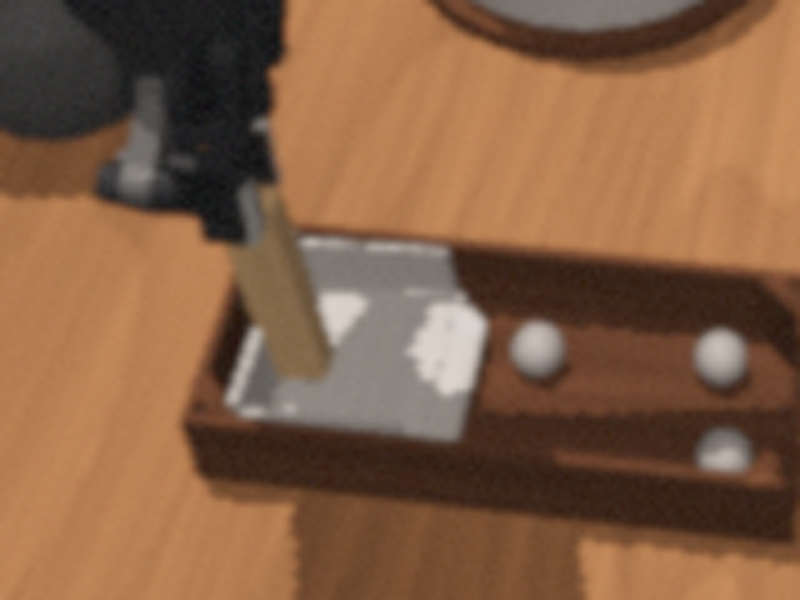

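>>> play_rows(moves=[[-0.02,0,0,0,-1],[-0.05,0,0,0,-1],[-0.07,0,0,0,-1],[-0.07,0,0,0,-1],[-0.07,0,0,0,-1]])

```text
clock: 14.8
tool_pos: [0.6084, 0.2764, 0.0714]
tool_rot: [1.0, 0.029, 0.001, -0.0]
contact_force: [-0.7, -1.2, -1.4]
grip_width: 0.0131
finger_force: 77.5
```

```bash
python3 go.py; cat > tilt.py <<'E'
from fit import *
# fit scoop tilt (tip-back +) about grip pivot using scoop mask; region limited to the hidden-free part
def tilt(cam="side"):
    s=readout.read_state(); p=np.array(s["tool_pos"]); X=R.from_quat(s["tool_rot"]).apply([1,0,0]); y=np.arctan2(X[1],X[0]); piv=p+[0,0,.019]
    c=eyes.capture(cam); l=eyes.masks_of("scoop",c); m=l[0]["region"].astype(np.float32); print("mask",m.sum(),l[0]["score"])
    T=[.522,.271,.056]; occ=render([box(-112,112,40.5,44.5,0,40)],T,c)
    def rend(q):
        mm=np.zeros((384*S,512*S),np.uint8); rot=R.from_euler("z",y)*R.from_euler("y",q[0])
        for k in M["scoop"][:5]:
            u=pix(rot.apply(k-[.022+q[1],0,.081])+piv+np.array([-np.sin(y),np.cos(y),0])*q[2],c); cv2.fillConvexPoly(mm,np.round(cv2.convexHull(((u+.5)*S-.5).astype(np.float32))).astype(np.int32),1)
        return cv2.resize(mm.astype(np.float32),(512,384),interpolation=cv2.INTER_AREA)*(1-occ)
    bar=render([box(5,39,-14,14,36,130)],[piv[0]-.022*np.cos(y),piv[1]-.022*np.sin(y),y],c,piv[2]-.081)
    w=(1-occ)*(1-bar)
    def cost(q): a=rend(q)*w; b=m*w; return 1-np.minimum(a,b).sum()/np.maximum(a,b).sum()
    best=[]
    for t0 in(-.1,0,.1):
        o=minimize(cost,[t0,0,0],method="Nelder-Mead",options=dict(initial_simplex=[[t0,0,0],[t0+.06,0,0],[t0,.003,0],[t0,0,.003]],maxiter=120)); best.append((o.fun,*np.round([np.degrees(o.x[0]),o.x[1]*1e3,o.x[2]*1e3],2)))
    print(sorted(best))
tilt()
E
python3 tilt.py
```

```text
now [0.6084 0.2764 0.0714] 3.31 F [-0.7 -1.2 -1.4] w 0.0131 j6 1.83 t 14.8
mask 1641.0 0.87
[(np.float64(0.03344893455505371), np.float64(-0.27), np.float64(4.73), np.float64(1.94)), (np.float64(0.03414154052734375), np.float64(0.82), np.float64(3.21), np.float64(2.03)), (np.float64(0.03753781318664551), np.float64(3.65), np.float64(0.46), np.float64(2.97))]
```

>>> play_rows(moves=[[-0.02,0,0.02,0,-1],[-0.02,0,0.035,0,-1],[-0.02,0,0.035,0,-1],[-0.02,0,0.035,0,-1]])

```text
clock: 15.3
tool_pos: [0.6055, 0.2763, 0.0674]
tool_rot: [1.0, 0.029, 0.0, -0.0]
contact_force: [0.3, -1.0, -0.5]
grip_width: 0.0136
finger_force: 77.6
```

>>> play_rows(moves=[[-0.03,0,0,0,-1],[-0.08,0,0,0,-1],[-0.13,0,0,0,-1],[-0.18,0,0,0,-1],[-0.23,0,0,0,-1],[-0.28,0,0,0,-1],[-0.33,0,0,0,-1],[-0.38,0,0,0,-1]])

```text
clock: 16.1
tool_pos: [0.567, 0.2738, 0.0675]
tool_rot: [1.0, 0.029, 0.0, -0.0]
contact_force: [-0.6, 0.6, -0.7]
grip_width: 0.0133
finger_force: 77.6
```

>>> play_rows(moves=[[-0.05,0,0,0,-1],[-0.1,0,0,0,-1],[-0.15,0,0,0,-1],[-0.2,0,0,0,-1],[-0.25,0,0,0,-1],[-0.3,0,0,0,-1],[-0.35,0,0,0,-1],[-0.4,0,0,0,-1]])

```text
clock: 16.9
tool_pos: [0.5271, 0.2714, 0.0674]
tool_rot: [1.0, 0.029, 0.0, 0.0]
contact_force: [0.9, 0.8, -1.6]
grip_width: 0.0133
finger_force: 77.6
```

```bash
python3 go.py;  python3 - <<'E'
from h import *
for n in("side","top"):
    c=eyes.capture(n); print(n,f(eyes.spot_point("ball1",c),6)); print(f(eyes.spot_point("scoop",c),2))
E
```

```text
now [0.5271 0.2714 0.0674] 3.32 F [ 0.9  0.8 -1.6] w 0.0133 j6 1.87 t 16.9
side [([0.4313, 0.2452, 0.0101], 0.65), ([0.4455, 0.2556, 0.0102], 0.61), ([0.4346, 0.2841, 0.0188], 0.38)]
[([0.5002, 0.2712, 0.0082], 0.71)]
top [([0.4961, 0.2665, 0.0017], 0.62), ([0.4407, 0.2616, 0.0185], 0.53), ([0.4308, 0.2426, 0.0132], 0.41)]
[([0.4309, 0.2422, 0.0129], 0.74), ([0.497, 0.2684, 0.0058], 0.72)]
```

>>> play_rows(moves=[[-0.03,0,0,0,-1],[-0.06,0,0,0,-1],[-0.09,0,0,0,-1],[-0.12,0,0,0,-1],[-0.15,0,0,0,-1],[-0.18,0,0,0,-1],[-0.21,0,0,0,-1],[-0.24,0,0,0,-1]])

```text
clock: 18.0
tool_pos: [0.5035, 0.2701, 0.0675]
tool_rot: [1.0, 0.029, 0.0, -0.0]
contact_force: [-0.2, 0.8, -1.2]
grip_width: 0.0126
finger_force: 77.6
```

>>> play_rows(moves=[[-0.02,0,0,0,-1],[-0.04,0,0,0,-1],[-0.06,0,0,0,-1],[-0.08,0,0,0,-1],[-0.1,0,0,0,-1],[-0.1,0,0,0,-1]])

```text
clock: 18.6
tool_pos: [0.4915, 0.2691, 0.0667]
tool_rot: [1.0, 0.029, -0.002, 0.0]
contact_force: [-0.9, -0.1, -2.3]
grip_width: 0.013
finger_force: 77.5
```

```bash
python3 go.py;  python3 - <<'E'
from h import *
for n in("side","top"):
    c=eyes.capture(n); print(n,f(eyes.spot_point("ball1",c),6)); print(f(eyes.spot_point("scoop",c),2))
    if n=="side":
        u=pix([.45,.27,.03],c)[0].astype(int); cv2.imwrite("pics/s3.png",cv2.resize(c["img"][u[1]-60:u[1]+50,u[0]-90:u[0]+60],None,fx=5,fy=5,interpolation=cv2.INTER_CUBIC))
E
```

```text
now [0.4915 0.2691 0.0667] 3.31 F [-0.9 -0.1 -2.3] w 0.013 j6 1.89 t 18.6
side [([0.422, 0.2849, 0.0205], 0.62), ([0.4274, 0.2595, 0.0158], 0.6), ([0.426, 0.2452, 0.0151], 0.57), ([0.4627, 0.2699, 0.0048], 0.29)]
[([0.4628, 0.2681, 0.0049], 0.76)]
top [([0.4239, 0.2825, 0.0201], 0.56), ([0.432, 0.264, 0.0229], 0.49), ([0.4329, 0.2419, 0.0176], 0.45)]
[([0.462, 0.2663, 0.0031], 0.59)]
```

View pics/s3.png

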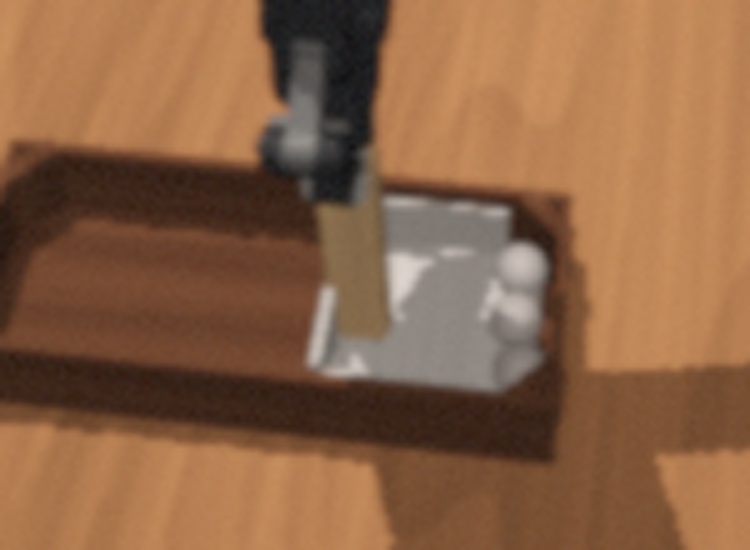

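The three balls are lined up on the lip against the end wall, near (520,260), (517,315) and (520,360). I'll keep pushing.

>>> play_rows(moves=[[-0.02,0,0,0,-1],[-0.04,0,0,0,-1],[-0.06,0,0,0,-1],[-0.06,0,0,0,-1]])

```text
clock: 19.3
tool_pos: [0.4871, 0.2691, 0.0673]
tool_rot: [1.0, 0.029, -0.0, 0.0]
contact_force: [-0.0, 0.4, -2.1]
grip_width: 0.0129
finger_force: 77.5
```

>>> play_rows(moves=[[-0.02,0,0,0,-1],[-0.03,0,0,0,-1],[-0.03,0,0,0,-1],[-0.03,0,0,0,-1]])

```text
clock: 19.7
tool_pos: [0.4853, 0.269, 0.0677]
tool_rot: [1.0, 0.029, 0.001, -0.0]
contact_force: [1.4, -0.2, -1.5]
grip_width: 0.0132
finger_force: 77.5
```

```bash
python3 go.py;  python3 - <<'E'
from h import *
for n in("side","top"):
    c=eyes.capture(n); print(n,f(eyes.spot_point("ball1",c),6)); print(f(eyes.spot_point("scoop",c),2))
E
```

```text
now [0.4853 0.269  0.0677] 3.33 F [ 1.4 -0.2 -1.5] w 0.0132 j6 1.89 t 19.7
side [([0.4279, 0.2617, 0.018], 0.57), ([0.4255, 0.2818, 0.0209], 0.49), ([0.4253, 0.2441, 0.0143], 0.45)]
[([0.46, 0.2724, 0.0068], 0.64)]
top [([0.4233, 0.266, 0.0208], 0.54), ([0.4258, 0.2445, 0.0175], 0.5), ([0.4196, 0.2846, 0.0188], 0.46)]
[([0.4577, 0.2664, 0.0053], 0.77)]
```

>>> play_rows(moves=[[-0.01,0,0,0,-1],[-0.02,0,0,0,-1],[-0.02,0,0,0,-1],[-0.02,0,0,0,-1]])

```text
clock: 20.4
tool_pos: [0.4834, 0.2689, 0.0679]
tool_rot: [1.0, 0.029, 0.001, -0.0]
contact_force: [3.7, -2.2, -0.9]
grip_width: 0.0135
finger_force: 77.6
```

```bash
python3 go.py;  python3 - <<'E'
from h import *
for n in("side","top"):
    c=eyes.capture(n); print(n,f(eyes.spot_point("ball1",c),6)); print(f(eyes.spot_point("scoop",c),2))
E
python3 tilt.py
```

```text
now [0.4834 0.2689 0.0679] 3.33 F [ 3.7 -2.2 -0.9] w 0.0135 j6 1.89 t 20.4
side [([0.4235, 0.2823, 0.0202], 0.61), ([0.4221, 0.2473, 0.0147], 0.52), ([0.4232, 0.2598, 0.0161], 0.4), ([0.522, 0.2706, -0.0026], 0.21)]
[([0.4558, 0.2701, 0.0067], 0.92)]
top [([0.4274, 0.2445, 0.0164], 0.62), ([0.4221, 0.2659, 0.0199], 0.37), ([0.5232, 0.2769, 0.0034], 0.3)]
[([0.4571, 0.2663, 0.0035], 0.7)]
mask 1206.0 0.74
[(np.float64(0.11367261409759521), np.float64(-36.31), np.float64(51.65), np.float64(-24.39)), (np.float64(0.11378902196884155), np.float64(-35.38), np.float64(49.65), np.float64(-18.7)), (np.float64(0.11420333385467529), np.float64(-35.33), np.float64(49.29), np.float64(-19.06))]
```

```bash
python3 - <<'E'
from h import *
o=[]
for n in("top","side"):
    c=eyes.capture(n); u=pix([.43,.266,.02],c)[0].astype(int); o.append(cv2.resize(c["img"][u[1]-25:u[1]+25,u[0]-33:u[0]+33],(400,304),interpolation=cv2.INTER_CUBIC)); 
cv2.imwrite("pics/s4.png",np.hstack(o))
E
```

```text
(no output)
```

View pics/s4.png

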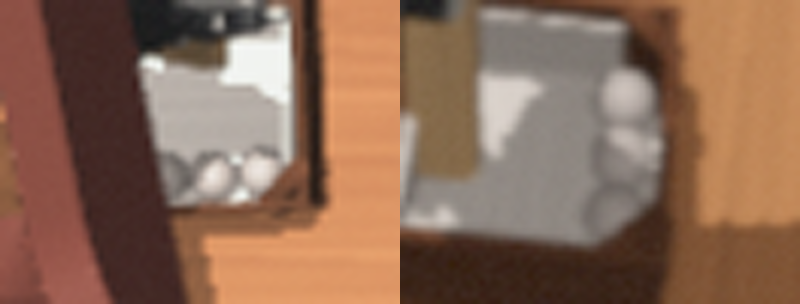

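>>> play_rows(moves=[[0.01,0,-0.02,0,-1],[0.015,0,-0.05,0,-1],[0.015,0,-0.08,0,-1],[0.015,0,-0.1,0,-1],[0.015,0,-0.1,0,-1],[0.015,0,-0.1,0,-1],[0.015,0,-0.1,0,-1]], grip_force=80)

```text
clock: 21.6
tool_pos: [0.4839, 0.2689, 0.0774]
tool_rot: [1.0, 0.029, -0.0, 0.0]
contact_force: [1.6, -1.7, -1.6]
grip_width: 0.0131
finger_force: 78.3
```

```bash
python3 go.py;  python3 - <<'E'
from h import *
o=[]
for n in("side","top"):
    c=eyes.capture(n); print(n,f(eyes.spot_point("ball1",c),6)); print(f(eyes.spot_point("scoop",c),2))
    u=pix([.44,.266,.02],c)[0].astype(int); o.append(cv2.resize(c["img"][u[1]-25:u[1]+25,u[0]-33:u[0]+33],(400,304),interpolation=cv2.INTER_CUBIC)); 
cv2.imwrite("pics/s5.png",np.hstack(o))
E
```

```text
now [0.4839 0.2689 0.0774] 3.33 F [ 1.6 -1.7 -1.6] w 0.0131 j6 1.89 t 21.6
side [([0.4207, 0.2477, 0.0253], 0.62), ([0.4247, 0.2637, 0.0248], 0.4), ([0.4238, 0.2819, 0.0323], 0.39)]
[([0.4575, 0.2687, 0.0164], 0.78)]
top [([0.4244, 0.2644, 0.0294], 0.6), ([0.4272, 0.2467, 0.0284], 0.46)]
[([0.4557, 0.266, 0.0127], 0.85)]
```

>>> play_rows(moves=[[0.01,0,0,0,-1],[0.02,0,0,0,-1],[0.03,0,0,0,-1],[0.04,0,0,0,-1],[0.05,0,0,0,-1],[0.05,0,0,0,-1],[0.05,0,0,0,-1]])

```text
clock: 22.6
tool_pos: [0.489, 0.2694, 0.0775]
tool_rot: [1.0, 0.029, -0.0, -0.0]
contact_force: [-0.3, -0.6, -2.2]
grip_width: 0.0133
finger_force: 78.4
```

```bash
python3 go.py;  python3 - <<'E'
from h import *
o=[]
for n in("side","top"):
    c=eyes.capture(n); print(n,f(eyes.spot_point("ball1",c),6)); print(f(eyes.spot_point("scoop",c),2))
    u=pix([.44,.266,.02],c)[0].astype(int); o.append(cv2.resize(c["img"][u[1]-25:u[1]+25,u[0]-33:u[0]+33],(400,304),interpolation=cv2.INTER_CUBIC)); 
cv2.imwrite("pics/s6.png",np.vstack([cv2.imread("pics/s5.png")[:, :],np.hstack(o)])[:600])
E
```

```text
now [0.489  0.2694 0.0775] 3.32 F [-0.3 -0.6 -2.2] w 0.0133 j6 1.89 t 22.6
side [([0.4273, 0.2613, 0.0231], 0.62), ([0.4273, 0.2898, 0.0334], 0.4)]
[([0.4587, 0.2715, 0.0148], 0.92)]
top [([0.5437, 0.0015, 0.0162], 0.55), ([0.4241, 0.2854, 0.029], 0.46), ([0.4309, 0.2456, 0.0292], 0.43), ([0.4283, 0.266, 0.0269], 0.43), ([0.4598, 0.2669, 0.0088], 0.21)]
[]
```

View pics/s6.png

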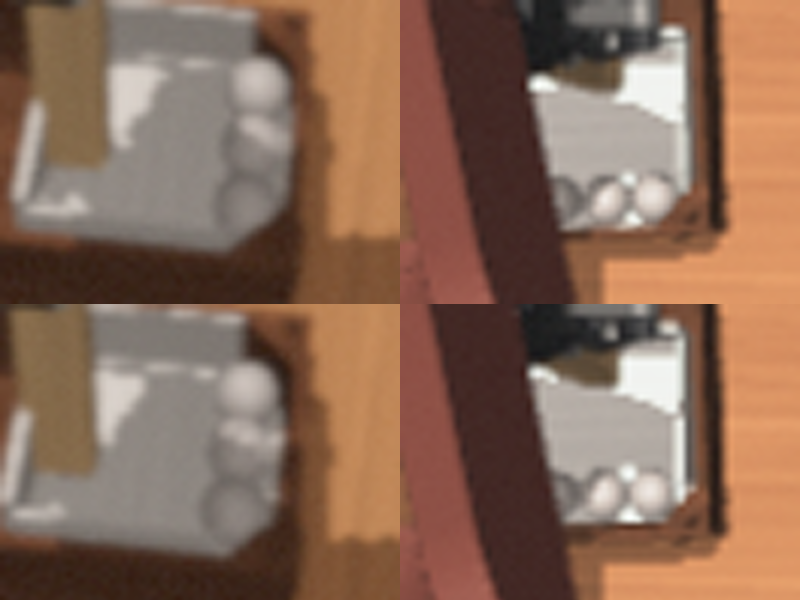

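The balls moved back with the scoop. They sit behind the small step on the nose, so the scoop is tipped back. I'll retreat slowly inside the tray, then jerk forward so they hop back into the scoop.

>>> play_rows(moves=[[0.01,0,0,0,-1],[0.03,0,0,0,-1],[0.06,0,0,0,-1],[0.1,0,0,0,-1],[0.15,0,0,0,-1],[0.21,0,0,0,-1],[0.28,0,0,0,-1],[0.35,0,0,0,-1]])

```text
clock: 23.7
tool_pos: [0.5248, 0.2713, 0.0774]
tool_rot: [1.0, 0.029, 0.0, -0.0]
contact_force: [0.2, -0.1, -2.3]
grip_width: 0.0133
finger_force: 78.4
```

>>> play_rows(moves=[[0.07,0,0,0,-1],[0.14,0,0,0,-1],[0.21,0,0,0,-1],[0.28,0,0,0,-1],[0.35,0,0,0,-1],[0.42,0,0,0,-1],[0.49,0,0,0,-1],[0.56,0,0,0,-1]])

```text
clock: 24.5
tool_pos: [0.5805, 0.2745, 0.0773]
tool_rot: [1.0, 0.029, -0.0, 0.0]
contact_force: [-0.2, -0.3, -2.3]
grip_width: 0.0131
finger_force: 78.4
```

>>> play_rows(moves=[[0.04,0,0,0,-1],[0.06,0,0,0,-1],[0.06,0,0,0,-1],[0.06,0,0,0,-1]])

```text
clock: 24.9
tool_pos: [0.5856, 0.2748, 0.0772]
tool_rot: [1.0, 0.029, -0.0, 0.0]
contact_force: [-0.7, 0.3, -2.7]
grip_width: 0.0129
finger_force: 78.3
```

```bash
python3 go.py;  cat > balls.py <<'E'
from h import *
s=readout.read_state(); p=np.array(s["tool_pos"]); X=R.from_quat(s["tool_rot"]).apply([1,0,0]); y=np.arctan2(X[1],X[0])
for n in("side","top"):
    c=eyes.capture(n)
    for b in eyes.spot_point("ball1",c)[:7]:
        d=np.array(b["at"])-p; print(n,np.round(b["at"],3),"scoop frame mm",np.round(1e3*np.array([d[0]*np.cos(y)+d[1]*np.sin(y)+.022,-d[0]*np.sin(y)+d[1]*np.cos(y)]),0),round(b["score"],2))
E
python3 balls.py
```

```text
now [0.5856 0.2748 0.0772] 3.33 F [-0.7  0.3 -2.7] w 0.0129 j6 1.84 t 24.9
side [0.525 0.263 0.028] scoop frame mm [-39.  -8.] 0.55
side [0.524 0.29  0.031] scoop frame mm [-39.  18.] 0.54
side [0.524 0.25  0.027] scoop frame mm [-41. -21.] 0.46
top [0.526 0.271 0.031] scoop frame mm [-38.  -0.] 0.59
top [0.526 0.25  0.027] scoop frame mm [-39. -22.] 0.54
top [0.522 0.287 0.03 ] scoop frame mm [-41.  16.] 0.54
```

>>> play_rows(moves=[[-0.33,0,0,0,-1],[-0.58,0,0,0,-1],[-0.77,0,0,0,-1],[-0.9,0,0,0,-1],[-0.96,0,0,0,-1],[-0.97,0,0,0,-1],[-0.97,0,0,0,-1],[-0.97,0,0,0,-1]])

```text
clock: 25.9
tool_pos: [0.4902, 0.2694, 0.0778]
tool_rot: [1.0, 0.029, 0.001, -0.0]
contact_force: [0.5, 0.1, -2.0]
grip_width: 0.0132
finger_force: 78.4
```

```bash
python3 go.py; python3 balls.py
```

```text
now [0.4902 0.2694 0.0778] 3.31 F [ 0.5  0.1 -2. ] w 0.0132 j6 1.89 t 25.9
side [0.454 0.283 0.031] scoop frame mm [-13.  16.] 0.55
side [0.451 0.244 0.027] scoop frame mm [-19. -23.] 0.43
top [0.489 0.272 0.096] scoop frame mm [21.  3.] 0.61
top [0.454 0.282 0.029] scoop frame mm [-13.  14.] 0.56
top [0.451 0.242 0.03 ] scoop frame mm [-18. -25.] 0.42
top [0.456 0.265 0.03 ] scoop frame mm [-12.  -2.] 0.36
```

>>> play_rows(moves=[[0,0,0,0,-1],[0,0,0,0,-1],[0,0,0,0,-1],[0,0,0,0,-1],[0,0,0,0,-1],[0,0,0,0,-1],[0,0,0,0,-1],[0,0,0,0,-1]])

```text
clock: 26.9
tool_pos: [0.4891, 0.2693, 0.0774]
tool_rot: [1.0, 0.029, -0.0, -0.0]
contact_force: [-0.9, 0.8, -2.1]
grip_width: 0.0131
finger_force: 78.4
```

```bash
python3 balls.py
```

```text
side [0.462 0.283 0.031] scoop frame mm [-4. 15.] 0.68
side [0.452 0.245 0.025] scoop frame mm [-17. -22.] 0.58
side [0.457 0.257 0.025] scoop frame mm [-10. -10.] 0.4
side [ 0.525  0.268 -0.001] scoop frame mm [57. -3.] 0.17
top [ 0.597 -0.203  0.001] scoop frame mm [ 103. -478.] 0.71
top [0.461 0.262 0.029] scoop frame mm [-6. -5.] 0.6
top [0.458 0.28  0.031] scoop frame mm [-8. 13.] 0.43
top [0.456 0.242 0.026] scoop frame mm [-13. -25.] 0.39
```

>>> play_rows(moves=[[0.005,0,0,0,-1],[0.015,0,0,0,-1],[0.03,0,0,0,-1],[0.05,0,0,0,-1],[0.075,0,0,0,-1],[0.105,0,0,0,-1],[0.14,0,0,0,-1],[0.18,0,0,0,-1]])

```text
clock: 27.9
tool_pos: [0.5074, 0.2703, 0.0774]
tool_rot: [1.0, 0.029, -0.0, 0.0]
contact_force: [-0.3, 0.7, -1.7]
grip_width: 0.0131
finger_force: 78.4
```

>>> play_rows(moves=[[0.045,0,0,0,-1],[0.095,0,0,0,-1],[0.15,0,0,0,-1],[0.21,0,0,0,-1],[0.27,0,0,0,-1],[0.33,0,0,0,-1],[0.39,0,0,0,-1],[0.45,0,0,0,-1]])

```text
clock: 28.7
tool_pos: [0.5525, 0.2729, 0.0774]
tool_rot: [1.0, 0.029, -0.0, 0.0]
contact_force: [0.2, 0.2, -2.5]
grip_width: 0.013
finger_force: 78.4
```

>>> play_rows(moves=[[0.06,0,0,0,-1],[0.12,0,0,0,-1],[0.18,0,0,0,-1],[0.24,0,0,0,-1],[0.3,0,0,0,-1],[0.36,0,0,0,-1],[0.42,0,0,0,-1],[0.48,0,0,0,-1]])

```text
clock: 29.5
tool_pos: [0.6004, 0.2757, 0.0773]
tool_rot: [1.0, 0.029, -0.0, 0.0]
contact_force: [1.0, 0.4, -2.5]
grip_width: 0.0133
finger_force: 78.4
```

```bash
python3 balls.py; python3 go.py
```

```text
side [0.572 0.264 0.026] scoop frame mm [ -6. -10.] 0.67
side [0.573 0.29  0.029] scoop frame mm [-4. 16.] 0.61
side [ 0.548  0.002 -0.002] scoop frame mm [ -46. -271.] 0.49
side [0.567 0.252 0.024] scoop frame mm [-13. -22.] 0.46
side [ 0.598 -0.204  0.002] scoop frame mm [  -8. -479.] 0.23
top [0.575 0.291 0.029] scoop frame mm [-3. 17.] 0.6
top [0.574 0.27  0.03 ] scoop frame mm [-5. -4.] 0.51
top [0.571 0.251 0.028] scoop frame mm [ -8. -23.] 0.4
now [0.5999 0.2756 0.0773] 3.32 F [-0.8 -1.1 -2.6] w 0.0131 j6 1.84 t 29.7
```

>>> play_rows(moves=[[0.02,0,0,0,-1],[0.04,0,0,0,-1],[0.06,0,0,0,-1],[0.08,0,0,0,-1],[0.1,0,0,0,-1],[0.12,0,0,0,-1],[0.14,0,0,0,-1],[0.14,0,0,0,-1]])

```text
clock: 30.5
tool_pos: [0.6123, 0.2759, 0.0768]
tool_rot: [1.0, 0.029, -0.002, 0.001]
contact_force: [-4.2, -1.7, -0.1]
grip_width: 0.0136
finger_force: 78.7
```

```bash
python3 balls.py; python3 go.py
```

```text
side [0.585 0.29  0.028] scoop frame mm [-4. 16.] 0.68
side [0.592 0.252 0.021] scoop frame mm [  1. -23.] 0.48
side [0.581 0.263 0.026] scoop frame mm [-10. -11.] 0.45
top [0.602 0.248 0.025] scoop frame mm [ 10. -27.] 0.47
top [0.582 0.291 0.03 ] scoop frame mm [-8. 17.] 0.46
top [0.582 0.272 0.029] scoop frame mm [-9. -2.] 0.38
now [0.6124 0.2759 0.0768] 3.34 F [-4.9 -1.5  0.9] w 0.0134 j6 1.83 t 30.7
```

>>> play_rows(moves=[[0.02,0,0,0,-1],[0.04,0,0,0,-1],[0.06,0,0,0,-1],[0.06,0,0,0,-1],[0.06,0,0,0,-1],[0.0,0,0,0,-1],[-0.05,0,0,0,-1],[-0.05,0,0,0,-1]])

```text
clock: 31.5
tool_pos: [0.6095, 0.2768, 0.078]
tool_rot: [1.0, 0.029, 0.001, -0.001]
contact_force: [0.8, 0.5, -1.7]
grip_width: 0.0131
finger_force: 78.2
```

```bash
python3 balls.py; python3 go.py
```

```text
side [0.594 0.296 0.03 ] scoop frame mm [ 8. 20.] 0.56
side [0.594 0.251 0.027] scoop frame mm [  5. -25.] 0.46
top [0.6   0.252 0.03 ] scoop frame mm [ 11. -24.] 0.59
top [0.58  0.273 0.03 ] scoop frame mm [-8. -2.] 0.57
now [0.6098 0.2765 0.0781] 3.32 F [ 0.5 -0.6 -2.8] w 0.0131 j6 1.83 t 31.7
```

>>> play_rows(moves=[[0,0,-0.05,0,-1],[0,0,-0.15,0,-1],[0,0,-0.3,0,-1],[0,0,-0.5,0,-1],[0,0,-0.7,0,-1],[0,0,-0.85,0,-1],[0,0,-0.95,0,-1],[0,0,-0.98,0,-1]])

```text
clock: 32.5
tool_pos: [0.61, 0.2766, 0.1778]
tool_rot: [1.0, 0.029, 0.002, -0.001]
contact_force: [-0.6, 0.1, -2.5]
grip_width: 0.0129
finger_force: 78.3
```

```bash
python3 balls.py; python3 go.py .608 .005 .176 3.3
```

```text
side [0.596 0.296 0.129] scoop frame mm [ 9. 21.] 0.67
side [0.578 0.268 0.129] scoop frame mm [-10.  -7.] 0.61
side [0.597 0.249 0.125] scoop frame mm [  7. -27.] 0.44
top [0.595 0.293 0.127] scoop frame mm [ 8. 17.] 0.61
top [0.598 0.25  0.126] scoop frame mm [  8. -26.] 0.51
top [0.576 0.271 0.129] scoop frame mm [-12.  -4.] 0.45
now [0.6081 0.2759 0.1741] 3.33 F [ 0.3 -0.1 -2.8] w 0.0131 j6 1.83 t 32.7
[-0.053, 0.902, -0.006, 0.0]
[-0.053, 0.902, -0.006, 0.0]
[-0.052, 0.902, -0.006, 0.0]
```

All three balls are in the scoop. Carrying them to the pot.

>>> play_rows(moves=[[0,0.03,-0.05,0,-1],[-0.01,0.1,-0.12,0,-1],[-0.01,0.2,-0.2,0,-1],[-0.02,0.32,-0.25,0,-1],[-0.03,0.46,-0.25,0,-1],[-0.04,0.6,-0.25,0,-1],[-0.05,0.75,-0.25,0,-1],[-0.053,0.9,-0.25,0,-1]])

```text
clock: 33.5
tool_pos: [0.6084, 0.1844, 0.1999]
tool_rot: [1.0, 0.029, -0.0, 0.0]
contact_force: [0.2, -0.7, -1.7]
grip_width: 0.0133
finger_force: 78.3
```

>>> play_rows(moves=[[0,0.15,0,0,-1],[-0.01,0.3,0,0,-1],[-0.02,0.45,0,0,-1],[-0.03,0.6,0,0,-1],[-0.04,0.75,0,0,-1],[-0.05,0.9,0,0,-1]])

```text
clock: 34.1
tool_pos: [0.609, 0.0947, 0.2004]
tool_rot: [1.0, 0.029, 0.0, 0.0]
contact_force: [-0.3, -0.7, -2.2]
grip_width: 0.0137
finger_force: 78.3
```

>>> play_rows(moves=[[0,0.15,0,0,-1],[0,0.3,0,0,-1],[0.01,0.44,0,0,-1],[0.02,0.57,0,0,-1],[0.04,0.69,0,0,-1],[0.07,0.79,0,0,-1],[0.1,0.86,0,0,-1],[0.14,0.9,0,0,-1]])

```text
clock: 34.9
tool_pos: [0.6286, 0.0062, 0.2004]
tool_rot: [1.0, 0.029, -0.0, -0.0]
contact_force: [0.0, -0.5, -2.4]
grip_width: 0.0131
finger_force: 78.3
```

```bash
python3 balls.py; python3 go.py .643 .005 .146 3.3
```

```text
side [ 0.596 -0.006  0.15 ] scoop frame mm [-11. -10.] 0.61
side [ 0.614 -0.018  0.147] scoop frame mm [  6. -23.] 0.5
top [ 0.618 -0.021  0.151] scoop frame mm [  9. -27.] 0.61
top [0.597 0.002 0.152] scoop frame mm [-10.  -2.] 0.5
top [0.615 0.024 0.153] scoop frame mm [ 9. 18.] 0.46
now [0.6283 0.0073 0.2003] 3.34 F [ 0.4  0.1 -1.5] w 0.0133 j6 1.41 t 35.1
[0.145, 0.031, 0.543, 0.0]
```

>>> play_rows(moves=[[0.03,0.01,0.05,0,-1],[0.08,0.03,0.15,0,-1],[0.12,0.03,0.28,0,-1],[0.145,0.03,0.4,0,-1],[0.145,0.03,0.5,0,-1],[0.145,0.03,0.54,0,-1],[0.145,0.03,0.54,0,-1],[0.145,0.03,0.54,0,-1]])

```text
clock: 35.9
tool_pos: [0.643, 0.0047, 0.1467]
tool_rot: [1.0, 0.029, 0.0, 0.0]
contact_force: [1.2, -0.1, -0.9]
grip_width: 0.0131
finger_force: 78.3
```

>>> play_rows(moves=[[-0.01,0,0,0,-1],[-0.03,0,0,0,-1],[-0.05,0,0,0,-1],[-0.07,0,0,0,-1],[-0.07,0,0,0,-1]])

```text
clock: 36.4
tool_pos: [0.6355, 0.0043, 0.1465]
tool_rot: [1.0, 0.029, -0.0, -0.0]
contact_force: [-0.4, -0.9, -1.8]
grip_width: 0.0134
finger_force: 78.3
```

>>> play_rows(moves=[[-0.02,0,0,0,-1],[-0.04,0,0,0,-1],[-0.05,0,0,0,-1],[-0.05,0,0,0,-1]])

```text
clock: 36.8
tool_pos: [0.632, 0.004, 0.1472]
tool_rot: [1.0, 0.029, 0.001, 0.0]
contact_force: [1.8, 0.2, -1.1]
grip_width: 0.0135
finger_force: 78.4
```

```bash
python3 balls.py; python3 go.py; python3 - <<'E'
from h import *
c=eyes.capture("side"); u=pix([.58,0,.1],c)[0].astype(int); cv2.imwrite("pics/s7.png",cv2.resize(c["img"][u[1]-60:u[1]+50,u[0]-75:u[0]+75],None,fx=5,fy=5,interpolation=cv2.INTER_CUBIC))
E
```

```text
side [ 0.6   -0.011  0.099] scoop frame mm [-11. -13.] 0.61
top [ 0.606 -0.004  0.101] scoop frame mm [-5. -6.] 0.57
top [ 0.618 -0.021  0.098] scoop frame mm [  7. -24.] 0.48
top [0.619 0.021 0.099] scoop frame mm [10. 17.] 0.37
now [0.6318 0.004  0.1471] 3.32 F [ 2.2  0.9 -0.1] w 0.0128 j6 1.41 t 37.0
```

View pics/s7.png

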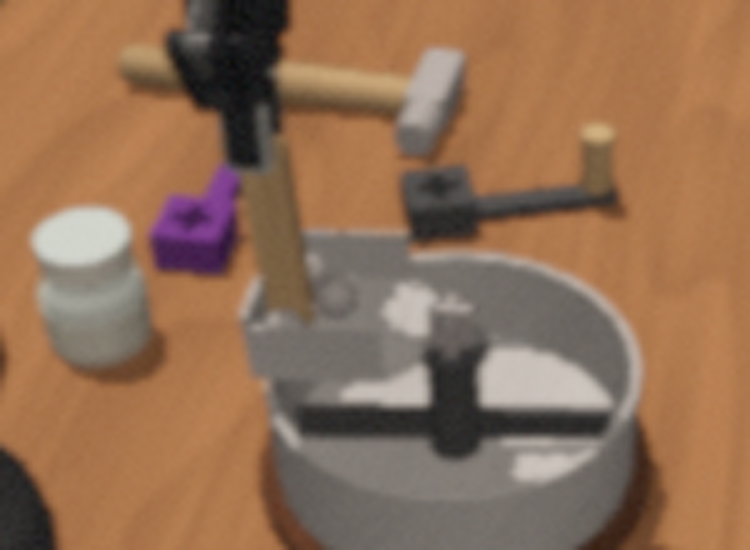

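The lip is against the spindle splines at about (440,320) in the crop, with the balls at the back. Tipping now.

>>> play_rows(moves=[[-0.04,0,-0.03,0,-1],[-0.08,0,-0.06,0,-1],[-0.13,0,-0.1,0,-1],[-0.18,0,-0.14,0,-1],[-0.23,0,-0.17,0,-1],[-0.28,0,-0.195,0,-1],[-0.33,0,-0.22,0,-1],[-0.38,0,-0.24,0,-1]])

```text
clock: 37.85
tool_pos: [0.5927, 0.0019, 0.171]
tool_rot: [1.0, 0.029, 0.0, -0.0]
contact_force: [3.5, -0.3, 0.1]
grip_width: 0.0132
finger_force: 78.2
```

```bash
python3 balls.py; python3 go.py
```

```text
side [ 0.73  -0.316 -0.001] scoop frame mm [ 140. -325.] 0.65
side [0.551 0.017 0.114] scoop frame mm [-19.  17.] 0.58
side [ 0.548 -0.026  0.101] scoop frame mm [-24. -26.] 0.57
side [ 0.566 -0.022  0.107] scoop frame mm [ -6. -22.] 0.51
top [ 0.548 -0.024  0.105] scoop frame mm [-24. -24.] 0.39
top [0.54  0.022 0.1  ] scoop frame mm [-29.  23.] 0.37
now [0.593  0.0017 0.1709] 3.33 F [3.5 0.2 1.1] w 0.013 j6 1.4 t 38.0
```

>>> play_rows(moves=[[-0.05,0,-0.02,0,-1],[-0.1,0,-0.04,0,-1],[-0.15,0,-0.05,0,-1],[-0.2,0,-0.06,0,-1],[-0.25,0,-0.065,0,-1],[-0.3,0,-0.07,0,-1],[-0.3,0,-0.07,0,-1],[-0.3,0,-0.07,0,-1]])

```text
clock: 38.85
tool_pos: [0.5627, 0.0, 0.1774]
tool_rot: [1.0, 0.029, -0.0, 0.0]
contact_force: [4.0, 0.2, 0.6]
grip_width: 0.0128
finger_force: 78.1
```

```bash
python3 balls.py; python3 go.py
```

```text
side [ 0.504 -0.054  0.025] scoop frame mm [-40. -50.] 0.47
top [ 0.536 -0.026  0.025] scoop frame mm [ -6. -25.] 0.6
top [0.508 0.065 0.028] scoop frame mm [-29.  68.] 0.57
now [0.563  0.     0.1774] 3.32 F [ 4.2  0.4 -0.4] w 0.0131 j6 1.39 t 39.0
```

>>> play_rows(moves=[[0.1,0,-0.02,0,-1],[0.2,0,-0.1,0,-1],[0.3,0,-0.3,0,-1],[0.4,0,-0.55,0,-1],[0.4,-0.3,-0.7,0,-1],[0.4,-0.6,-0.7,0,-1],[0.4,-0.9,-0.7,0,-1],[0.4,-0.9,-0.7,0,-1]])

```text
clock: 39.85
tool_pos: [0.5952, 0.0956, 0.2458]
tool_rot: [1.0, 0.031, -0.004, -0.001]
contact_force: [0.8, -0.2, -1.0]
grip_width: 0.013
finger_force: 78.3
```

```bash
python3 balls.py; python3 go.py .55 .2715 .2 3.2; python3 - <<'E'
from h import *
c=eyes.capture("top"); u=pix([.55,0.06,.1],c)[0].astype(int); cv2.imwrite("pics/s8.png",cv2.resize(c["img"][u[1]-60:u[1]+60,u[0]-80:u[0]+80],None,fx=5,fy=5,interpolation=cv2.INTER_CUBIC))
E
```

```text
side [ 0.507 -0.054  0.023] scoop frame mm [ -75. -144.] 0.45
top [ 0.502 -0.047  0.032] scoop frame mm [ -79. -137.] 0.56
top [ 0.547 -0.     0.017] scoop frame mm [-32. -93.] 0.5
top [ 0.538 -0.022  0.025] scoop frame mm [ -42. -113.] 0.45
top [0.509 0.066 0.028] scoop frame mm [-66. -25.] 0.44
now [0.5968 0.0915 0.2462] 3.31 F [ 0.1  0.2 -0.9] w 0.0127 j6 1.55 t 40.0
[-0.181, -0.912, 0.231, 0.001]
[-0.182, -0.912, 0.231, 0.001]
```

View pics/s8.png

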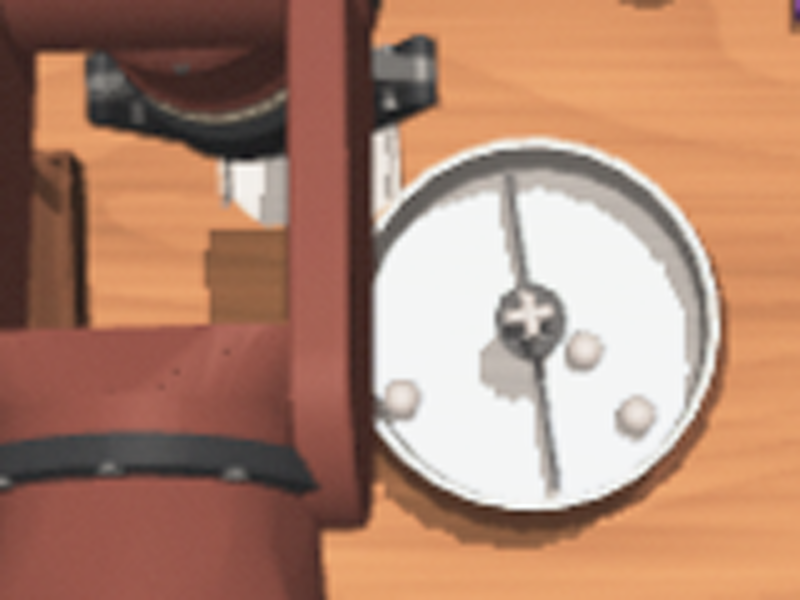

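All three balls are in the pot, at (403,398), (585,350) and (636,416). Returning the scoop to the tray.

```bash
python3 go.py .489 .2693 .2 3.2
```

```text
now [0.597  0.0913 0.2465] 3.27 F [ 0.7 -0.4 -1.6] w 0.0125 j6 1.55 t 40.1
[-0.488, -0.919, 0.232, 0.0]
[-0.489, -0.919, 0.232, 0.0]
```

>>> play_rows(moves=[[-0.15,-0.3,0.08,0,-1],[-0.3,-0.6,0.16,0,-1],[-0.488,-0.919,0.232,0,-1],[-0.488,-0.919,0.232,0,-1]])

```text
clock: 40.5
tool_pos: [0.5401, 0.1831, 0.2223]
tool_rot: [1.0, 0.03, -0.003, -0.001]
contact_force: [0.8, -1.1, -1.6]
grip_width: 0.0131
finger_force: 78.4
```

>>> play_rows(moves=[[-0.15,-0.3,0.08,0,-1],[-0.3,-0.6,0.16,0,-1],[-0.489,-0.919,0.232,0,-1],[-0.489,-0.919,0.232,0,-1],[-0.489,-0.919,0.232,0,-1],[-0.489,-0.919,0.232,0,-1]])

```text
clock: 41.1
tool_pos: [0.4906, 0.2689, 0.2014]
tool_rot: [1.0, 0.028, 0.0, 0.0]
contact_force: [-0.9, 0.6, -0.6]
grip_width: 0.0129
finger_force: 78.5
```

>>> play_rows(moves=[[0,0,0.2,0,-1],[0,0,0.4,0,-1],[0,0,0.55,0,-1],[0,0,0.55,0,-1],[0,0,0.55,0,-1]])

```text
clock: 41.6
tool_pos: [0.49, 0.2695, 0.1461]
tool_rot: [1.0, 0.028, -0.0, 0.0]
contact_force: [-0.4, 0.3, -0.4]
grip_width: 0.0128
finger_force: 78.5
```

```bash
python3 go.py .489 .2693 .097 3.3; python3 - <<'E'
from h import *
for n in("top","side"):
    c=eyes.capture(n); print(n,f(eyes.spot_point("scoop",c),2),f(eyes.find_in("scoop",c),1),f(eyes.spot_point("tray",c),1),f(eyes.spot_point("ball1",c)))
E
```

```text
now [0.49   0.2695 0.1461] 3.26 F [-0.4  0.3 -0.4] w 0.0128 j6 1.89 t 41.6
[-0.01, 0.001, 0.491, -0.0]
top [([0.5131, 0.2702, 0.0791], 0.96), ([0.5128, 0.0655, 0.0277], 0.7)] [([0.5067, 0.2569, 0.088], 0.68)] [([0.5177, 0.2674, -0.0017], 0.63)] [([0.5375, -0.0271, 0.0297], 0.45), ([0.5094, 0.0652, 0.0281], 0.42), ([0.5024, -0.0507, 0.0282], 0.38)]
side [([0.5156, 0.2766, 0.0856], 0.95)] [([0.5068, 0.2801, 0.0945], 0.93)] [([0.759, 0.1376, -0.0021], 0.71)] [([0.5141, -0.2394, 0.0478], 0.31)]
```

>>> play_rows(moves=[[0,0,0.1,0,-1],[0,0,0.2,0,-1],[0,0,0.3,0,-1],[0,0,0.4,0,-1],[0,0,0.47,0,-1],[0,0,0.5,0,-1],[0,0,0.5,0,-1]])

```text
clock: 42.8
tool_pos: [0.4889, 0.2697, 0.0951]
tool_rot: [1.0, 0.029, -0.001, 0.0]
contact_force: [-0.3, -1.0, -2.6]
grip_width: 0.0127
finger_force: 78.5
```

>>> play_rows(moves=[[0,0,0.02,0,-1],[0,0,0.04,0,-1],[0,0,0.06,0,-1],[0,0,0.06,0,-1]])

```text
clock: 43.2
tool_pos: [0.4897, 0.27, 0.09]
tool_rot: [1.0, 0.029, 0.0, -0.0]
contact_force: [-0.5, -0.6, -1.2]
grip_width: 0.0125
finger_force: 78.5
```

>>> play_rows(moves=[[0.05,0,0.03,0,-1],[0.1,0,0.05,0,-1],[0.18,0,0.07,0,-1],[0.27,0,0.1,0,-1],[0.35,0,0.13,0,-1],[0.43,0,0.16,0,-1],[0.51,0,0.2,0,-1],[0.56,0,0.22,0,-1]])

```text
clock: 44.0
tool_pos: [0.5484, 0.275, 0.0702]
tool_rot: [1.0, 0.028, 0.002, -0.002]
contact_force: [4.7, 0.1, 7.6]
grip_width: 0.0128
finger_force: 85.0
```

```bash
python3 go.py; python3 - <<'E'
from h import *
for n in("top","side"):
    c=eyes.capture(n); print(n,f(eyes.spot_point("scoop",c),2))
E
```

```text
now [0.5484 0.275  0.0702] 3.23 F [4.7 0.1 7.6] w 0.0128 j6 1.86 t 44.0
top [([0.53, 0.2687, 0.0034], 0.63)]
side [([0.5356, 0.2742, 0.0041], 0.84)]
```

>>> play_rows(moves=[[0.02,0,0.02,0,-1],[0.03,0,0.03,0,-1],[0.03,0,0.03,0,-1],[0.03,0,0.03,0,-0.5],[0.03,0,0.03,0,-0.2],[0.03,0,0.03,0,0.2],[0.03,0,0.03,0,0.2],[0.03,0,0.03,0,0.2]])

```text
clock: 45.0
tool_pos: [0.5481, 0.2733, 0.0644]
tool_rot: [1.0, 0.029, -0.0, 0.0]
contact_force: [0.9, 0.1, -0.1]
grip_width: 0.0514
finger_force: 0.0
```

>>> play_rows(moves=[[0,0,-0.1,0,0.2],[0,0,-0.3,0,0.2],[0,0,-0.7,0,0.5],[0,0,-1,0,1],[0,0,-1,0,1],[0,0,-1,0,1]])

```text
clock: 45.6
tool_pos: [0.5493, 0.2739, 0.1669]
tool_rot: [1.0, 0.029, 0.002, -0.0]
contact_force: [0.2, 1.0, 0.5]
grip_width: 0.0854
finger_force: 0.0
```

>>> play_rows(moves=[[0.05,0.3,-0.3,0,1],[0.1,0.6,-0.3,0,1],[0.2,1,-0.3,0,1],[0.2,1,-0.3,0,1]])

```text
clock: 46.0
tool_pos: [0.5742, 0.1704, 0.1932]
tool_rot: [1.0, 0.027, -0.001, 0.001]
contact_force: [-0.1, 0.6, -0.8]
grip_width: 0.0858
finger_force: 0.0
```

```bash
python3 - <<'E'
from fit import *
for n in("top","side"):
    c=eyes.capture(n); print(n,f(eyes.spot_point("scoop",c),2),f(eyes.spot_point("scoop_grip",c),2),f(eyes.spot_point("crank",c)),f(eyes.spot_point("crank_knob",c)))
locate("crank",[.598,-.2045,-2.765])
# spline angle from the paddle line / seat
c=eyes.capture("top"); g=cv2.cvtColor(c["img"],cv2.COLOR_BGR2GRAY); ctr=np.array([.5448,-.0004]); best=[]
def pad(ctr,z):
    r_=[]
    for a in np.radians(np.arange(-90,90,.5)):
        rr=np.r_[np.arange(-.07,-.03,.002),np.arange(.03,.07,.002)]; P=np.c_[ctr[0]+rr*np.cos(a),ctr[1]+rr*np.sin(a),np.full(len(rr),z)]
        u=pix(P,c).astype(np.float32); r_.append((cv2.remap(g,u[:,:1],u[:,1:],cv2.INTER_LINEAR).mean(),np.degrees(a)))
    return sorted(r_)[:3]
print("paddle",pad(ctr,.042))
E
python3 go.py
```

```text
top [([0.5308, 0.2668, 0.0029], 0.72), ([0.5441, 0.0019, 0.0162], 0.71)] [([0.5565, 0.2698, 0.0871], 0.8), ([0.5304, 0.2685, 0.0004], 0.55)] [([0.7292, -0.1474, -0.001], 0.86), ([0.5997, -0.2041, 0.0022], 0.81), ([0.2686, -0.3144, 0.0021], 0.81)] [([0.7314, -0.2453, 0.0549], 0.92), ([0.5092, -0.2404, 0.0491], 0.79)]
side [([0.533, 0.2688, 0.0026], 0.83)] [([0.5545, 0.2676, 0.0828], 0.85)] [([0.2678, -0.3146, 0.0025], 0.6)] [([0.337, -0.3743, 0.0454], 0.92)]
crank top [ 0.5977 -0.2057 -2.7835] 0.1242
crank side [ 0.6018 -0.2041 -2.7813] 0.1155
crank both [ 0.5989 -0.2051 -2.7835] 0.1425
paddle [(np.float64(166.26190476190476), np.float64(9.0)), (np.float64(167.04761904761904), np.float64(8.5)), (np.float64(167.1904761904762), np.float64(9.5))]
now [0.5742 0.175  0.1951] 3.34 F [ 0.5 -0.7 -0. ] w 0.0855 j6 1.69 t 46.8
```

```bash
python3 go.py .599 -.205 .12 111
```

```text
now [0.5742 0.175  0.1951] 3.34 F [ 0.5 -0.7 -0. ] w 0.0855 j6 1.69 t 46.8
[0.007, 0.952, 0.188, -0.299]
[-0.425, 0.852, 0.188, -0.299]
[-0.765, 0.567, 0.188, -0.299]
[-0.939, 0.16, 0.188, -0.299]
```

>>> play_rows(moves=[[0,0.25,0.05,-0.08,0.4],[0,0.5,0.1,-0.16,0.4],[0,0.75,0.15,-0.24,0.4],[0.007,0.952,0.188,-0.299,0.4],[0.007,0.952,0.188,-0.299,0.4]])

```text
clock: 47.25
tool_pos: [0.5802, 0.0776, 0.1755]
tool_rot: [0.966, 0.26, -0.001, 0.0]
contact_force: [-0.3, 0.7, -0.6]
grip_width: 0.0599
finger_force: 0.0
```

>>> play_rows(moves=[[-0.1,0.21,0.05,-0.08,0.4],[-0.2,0.42,0.1,-0.16,0.4],[-0.3,0.63,0.15,-0.24,0.4],[-0.425,0.852,0.188,-0.299,0.4],[-0.425,0.852,0.188,-0.299,0.4]])

```text
clock: 47.75
tool_pos: [0.5865, -0.0169, 0.157]
tool_rot: [0.879, 0.477, -0.0, 0.0]
contact_force: [0.0, 0.2, -0.4]
grip_width: 0.0596
finger_force: 0.0
```

>>> play_rows(moves=[[-0.2,0.14,0.05,-0.08,0.4],[-0.4,0.28,0.1,-0.16,0.4],[-0.6,0.42,0.15,-0.24,0.4],[-0.765,0.567,0.188,-0.299,0.4],[-0.765,0.567,0.188,-0.299,0.4]])

```text
clock: 48.25
tool_pos: [0.5931, -0.1112, 0.1385]
tool_rot: [0.744, 0.668, 0.0, 0.0]
contact_force: [0.9, 0.1, 0.0]
grip_width: 0.06
finger_force: 0.0
```

>>> play_rows(moves=[[-0.25,0.04,0.05,-0.08,0.4],[-0.5,0.08,0.1,-0.16,0.4],[-0.75,0.12,0.15,-0.24,0.4],[-0.939,0.16,0.188,-0.299,0.4],[-0.939,0.16,0.188,-0.299,0.4],[-0.939,0.16,0.188,-0.299,0.4],[-0.939,0.16,0.188,-0.299,0.4]])

```text
clock: 48.95
tool_pos: [0.5992, -0.2035, 0.1202]
tool_rot: [0.567, 0.824, 0.0, -0.0]
contact_force: [0.7, 0.3, -0.4]
grip_width: 0.0601
finger_force: 0.0
```

```bash
python3 go.py .599 -.205 .0135 111; python3 - <<'E'
from fit import *
for n in("top","side"):
    c=eyes.capture(n); print(n,f(eyes.spot_point("crank",c)),f(eyes.spot_point("crank_knob",c)),f(eyes.spot_point("scoop",c),2),f(eyes.spot_point("spindle_seat",c),2))
E
```

```text
now [ 0.5992 -0.2035  0.1202] 110.92 F [ 0.7  0.3 -0.4] w 0.0601 j6 -0.8 t 49.0
[-0.007, -0.004, 0.533, -0.0]
[-0.007, -0.004, 0.533, -0.0]
top [([0.2659, -0.318, 0.0014], 0.93), ([0.7329, -0.1461, -0.0009], 0.72), ([0.5997, -0.204, -0.0019], 0.67)] [([0.3377, -0.371, 0.0499], 0.79), ([0.5159, 0.2683, -0.0001], 0.6), ([0.5203, 0.2758, 0.0067], 0.6)] [([0.5307, 0.2654, 0.0038], 0.64)] [([0.5431, 0.0018, 0.0852], 0.52)]
side [([0.2682, -0.3128, 0.0042], 0.89), ([0.5968, -0.2069, -0.0012], 0.77), ([0.7314, -0.1487, 0.0014], 0.54), ([0.5294, 0.2734, 0.0012], 0.38)] [([0.73, -0.2477, 0.0477], 0.91), ([0.5145, -0.2398, 0.0464], 0.86), ([0.3376, -0.3744, 0.047], 0.63)] [([0.5324, 0.2731, 0.0023], 0.74)] [([0.5473, 0.004, 0.0874], 0.57)]
```

>>> play_rows(moves=[[0,0,0.3,0,0.4],[0,0,0.6,0,0.4],[0,0,0.8,0,0.4],[0,0,0.8,0,0.4]])

```text
clock: 49.85
tool_pos: [0.5954, -0.2038, 0.0356]
tool_rot: [0.567, 0.824, -0.001, -0.004]
contact_force: [-0.5, -0.4, -0.7]
grip_width: 0.06
finger_force: 0.0
```

>>> play_rows(moves=[[-0.01,-0.004,0.15,0,0.4],[-0.01,-0.004,0.265,0,0.4],[-0.01,-0.004,0.265,0,0.4],[-0.01,-0.004,0.265,0,-1],[-0.01,-0.004,0.265,0,-1],[-0.01,-0.004,0.265,0,-1],[-0.01,-0.004,0.265,0,-1],[-0.01,-0.004,0.265,0,-1]], grip_force=25)

```text
clock: 50.65
tool_pos: [0.5992, -0.2065, 0.0138]
tool_rot: [0.567, 0.824, 0.0, 0.0]
contact_force: [-0.2, -0.2, 0.0]
grip_width: 0.0002
finger_force: 0.0
```

>>> play_rows(moves=[[0,0,0,0,-1],[0,0,0,0,-1]])

```text
clock: 50.85
tool_pos: [0.5989, -0.2063, 0.0134]
tool_rot: [0.567, 0.824, -0.0, 0.0]
contact_force: [0.3, -0.3, -1.0]
grip_width: -0.0001
finger_force: 0.0
```

```bash
python3 go.py; python3 -c "
from fit import *
locate('crank',[.599,-.205,-2.77])"
```

```text
now [ 0.5989 -0.2063  0.0134] 110.97 F [ 0.3 -0.3 -1. ] w -0.0001 j6 -0.81 t 50.9
crank top [ 0.599 -0.205 -2.77 ] 1.0
crank side [ 0.601  -0.2044 -2.793 ] 0.131
crank both [ 0.601  -0.2044 -2.793 ] 0.5655
```

>>> play_rows(moves=[[0,0,-0.3,0,-1],[0,0,-0.6,0,0],[0,0,-0.9,0,0.4],[0,0,-0.9,0,0.4],[0,0,-0.9,0,0.4]])

```text
clock: 51.55
tool_pos: [0.5996, -0.2067, 0.1043]
tool_rot: [0.567, 0.824, 0.0, 0.001]
contact_force: [-0.3, 0.1, -0.0]
grip_width: 0.058
finger_force: 0.0
```

```bash
python3 - <<'E'
from fit import *
o=[]
for n in("top","side"):
    c=eyes.capture(n); print(n,f(eyes.spot_point("crank",c)),f(eyes.spot_point("crank_knob",c)))
    u=pix([.59,-.21,.02],c)[0].astype(int); x0=max(0,u[0]-65); o.append(cv2.resize(c["img"][max(0,u[1]-90):max(0,u[1]-90)+195,x0:x0+130],(400,600),interpolation=cv2.INTER_CUBIC)); print(u)
cv2.imwrite("pics/s9.png",np.hstack(o))
E
```

```text
top [([0.2683, -0.3156, 0.0021], 0.98), ([0.7311, -0.149, -0.0031], 0.7), ([0.5994, -0.2023, -0.0002], 0.63), ([0.5189, 0.2716, -0.0037], 0.21)] [([0.3343, -0.3745, 0.0523], 0.82), ([0.7637, 0.1381, -0.0022], 0.67)]
[341 153]
side [([0.2705, -0.3164, 0.0037], 0.83), ([0.6029, -0.205, -0.0014], 0.59), ([0.7304, -0.1494, 0.0021], 0.58)] [([0.3365, -0.3738, 0.0462], 0.9), ([0.5158, -0.2408, 0.0461], 0.83), ([0.7326, -0.2464, 0.0461], 0.57)]
[244 160]
```

View pics/s9.png

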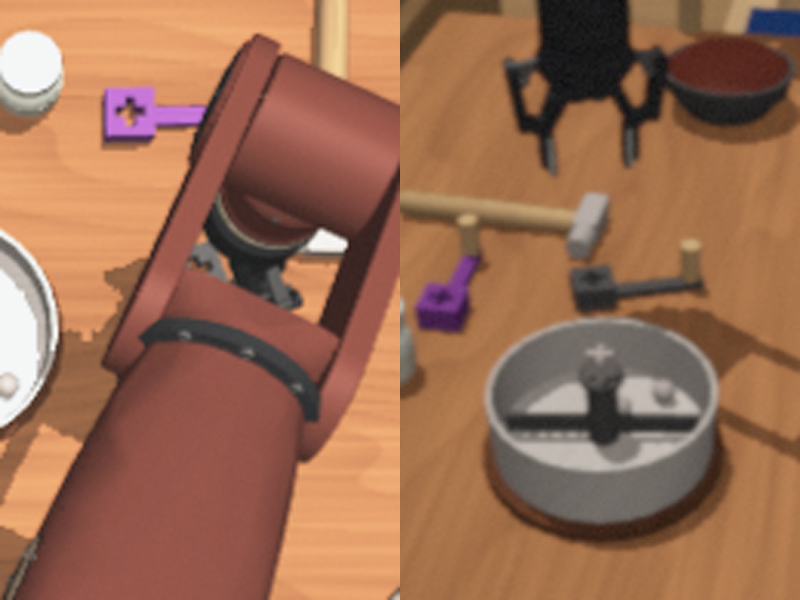

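```bash
python3 - <<'E'
from fit import *
p=readout.read_state()["tool_pos"]
c=eyes.capture("side"); print(pix([p,np.array(p)+[0,0,.02],[.599,-.205,.024],[.599,-.205,0]],c))
i=c["img"]; print(i[100:135,225:262].mean(2).astype(int)[::2,::2])
E
```

```text
[[240.75813968 136.81015267]
 [240.51347248 130.5647258 ]
 [241.17986233 159.725155  ]
 [241.44645849 166.35756363]]
[[ 92  46  29  26  25  26  28  26  26  24  30  36  24  49 104 120 105  40
   22]
 [ 86  27  19  24  32  35  47  68  74  61  80  88  38  28  71 112  92  35
   23]
 [ 60  25  22  40  87 106 111 114 118 117 119 116  76  21  38  69  46  29
   27]
 [ 34  21  26  59 108 115 116 118 120 122 122 121 102  41  24  24  26  27
   24]
 [ 34  26  41  96 116 117 118 121 123 124 122 122 113  62  22  25  29  38
   47]
 [ 26  21  70 111 119 121 121 124 126 124 122 117 110  53  26  24  70 106
  110]
 [ 29  33  93 119 120 120 122 125 126 123 117 118 113  59  75  50 103 118
  121]
 [ 35  55  99 119 122 122 124 126 122 121 118 118 117  61  78  54 104 119
  119]
 [ 34  74  99 121 121 125 126 122 118 118 120 122 115  61  78  55 105 120
  122]
 [ 38  74  94 122 120 124 123 119 119 119 121 121 117  60  78  57 104 121
  122]
 [ 43  73  94 119 121 119 120 119 118 120 122 124 117  65  78  58 106 119
  121]
 [ 51  73  89 114 118 119 121 119 121 122 121 121 117  77  84  88 114 118
  122]
 [ 83  80  91 112 118 120 119 120 122 121 121 120 119 102  96 113 117 120
  122]
 [117 106  89 112 121 121 118 122 124 120 124 120 117 114 113 114 116 121
  120]
 [120 118 113 117 122 120 120 121 122 122 120 117 117 113 114 110 118 119
  122]
 [120 121 118 118 122 117 120 121 122 120 119 115 115 113 110 111 116 118
  119]
 [120 121 117 121 121 116 122 134 142 137 130 115 115 112 113 113 115 119
  119]
 [118 123 121 120 117 119 127 165 174 172 159 118 114 116 119 119 116 121
  122]]
```

```bash
python3 - <<'E'
from fit import *
for n in("side","top"): np.save(f"A_{n}.npy",eyes.capture(n)["img"])
E
```

>>> play_rows(moves=[[0,0,0,0,-1],[0,0,0,0,-1],[0,0,0,0,-1],[0,0,0,0,-1],[0,0,0,0,-1],[0,0,0,0,-1]])

```text
clock: 52.6
tool_pos: [0.5989, -0.2064, 0.1033]
tool_rot: [0.567, 0.824, 0.0, 0.0]
contact_force: [0.9, 0.2, 0.2]
grip_width: -0.0
finger_force: 0.0
```

```bash
python3 - <<'E'
from fit import *
s=readout.read_state(); p=np.array(s["tool_pos"]); print(p,s["grip_width"])
for n in("side","top"):
    c=eyes.capture(n); d=np.abs(c["img"].astype(int)-np.load(f"A_{n}.npy")).max(2)>25
    d=cv2.morphologyEx(d.astype(np.uint8),cv2.MORPH_OPEN,np.ones((2,2),np.uint8))
    k,lab,st,ce=cv2.connectedComponentsWithStats(d); print(n,"tcp",pix(p,c)[0].round(1),[ (st[j][:5].tolist()) for j in range(1,k) if st[j][4]>15])
    if n=="side":
        g=c["img"].mean(2).astype(int); print(g[96:140:2,228:256:2])
E
```

```text
[ 0.59891224 -0.2063581   0.10334925] -1.8651153740717776e-05
side tcp [240.4 136.1] [[213, 85, 54, 43, 1148]]
[[ 38  22  23  20  23  26  26  25  24  22  33  83 100  54]
 [ 80  31  21  21  25  24  22  19  26  26  60 103  62  27]
 [109  73  37  24  27  31  30  26  27  46  95  68  30  27]
 [ 99 113  92  38  19  67  66  26  23  75  86  33  22  24]
 [ 56 108 103  41  27  74  66  29  27  45  41  27  31  28]
 [ 31  63  83  40  23  54  58  24  23  28  29  24  27  60]
 [ 20  23  27  29  24  54  56  26  27  30  29  23  47 105]
 [ 31  18  25  25  19  35  48  27  26  28  35  46  97 120]
 [ 78  44  48  35  23  28  20  31  35  76 108 114 119 121]
 [115 113 113  86  30  57  51  63  54 110 120 121 122 120]
 [119 121 123  96  33  76  66  75  55 115 121 123 122 117]
 [120 121 121  95  39  73  64  80  60 116 121 122 118 115]
 [120 120 121  98  39  73  70  80  59 119 121 119 117 118]
 [120 117 117 105  45  71  70  80  58 113 122 119 117 118]
 [118 116 116 117  82  79  72  92 100 120 119 117 116 116]
 [116 116 117 121 117 103  89 102 121 122 117 116 117 116]
 [118 116 119 122 118 119 120 120 119 121 116 114 115 112]
 [117 117 122 119 118 121 119 120 121 119 116 114 113 110]
 [120 119 120 118 120 125 140 141 135 122 115 114 113 112]
 [122 122 120 116 120 147 172 173 167 136 114 114 117 118]
 [125 122 117 118 126 165 173 173 163 112 113 118 118 119]
 [150 151 145 139 149 171 173 173 143  92 117 119 120 119]]
top tcp [345.2 144.5] [[311, 148, 14, 8, 37], [367, 153, 4, 7, 22], [368, 159, 8, 7, 33]]
```

>>> play_rows(moves=[[0,0,0.3,0,0.4],[0,0,0.6,0,0.4],[0,0,0.9,0,0.4],[0,0,1,0,0.4],[0,0,1,0,0.4]])

```text
clock: 53.2
tool_pos: [0.597, -0.2055, 0.0011]
tool_rot: [0.567, 0.824, -0.0, -0.002]
contact_force: [-0.5, 0.9, -0.2]
grip_width: 0.0598
finger_force: 0.0
```

>>> play_rows(moves=[[0,0,0.03,0,0.4],[0,0,0.06,0,0.4],[0,0,0.1,0,0.4],[0,0,0.1,0,0.4],[0,0,0.1,0,0.4]])

```text
clock: 53.7
tool_pos: [0.5991, -0.2065, -0.0063]
tool_rot: [0.567, 0.824, 0.0, 0.0]
contact_force: [0.1, 0.4, 0.1]
grip_width: 0.0597
finger_force: 0.0
```

```bash
python3 go.py; python3 - <<'E'
from fit import *
c=eyes.capture("side"); p=readout.read_state()["tool_pos"]; print(pix([p],c)); g=c["img"].mean(2).astype(int); print(g[136:176:2,220:262:2])
E
```

```text
now [ 0.5991 -0.2065 -0.0063] 110.96 F [0.1 0.4 0.1] w 0.0597 j6 -0.81 t 53.7
[[241.56914287 167.78250512]]
[[ 40 112 130 124  71  35  27  21  29  26  27  30  29  33  33  28  54 114
  113  59  27]
 [ 42 132 158 139  52  27  23  40  61  74 116 115  79  71  71  29  26  76
   80  41  25]
 [ 33  92 136  98  30  27  27 106 160 167 174 168 109  93 107  54  19  27
   34  28  28]
 [ 26  37  60  48  26  22  49 118 161 170 168 144  85  84 113  93  35  26
   24  29  35]
 [ 31  27  24  33  29  27  63 112 163 170 152 106  76  83 118 100  37  31
   40  88 100]
 [ 55  35  31  25  23  44  76 136 169 163 138  98  78 104 117  96  56  48
   82 121 122]
 [106 102  93  43  38  77 109 114 120 127 114  86  82 115 116  94  68  72
   86 121 119]
 [118 122 119  66  59  91 111  98  95  97  91  78 100 112 111  94  68  72
   85 119 121]
 [119 123 119  67  56  85 115 100  95  92  81  84 108 108 112  92  64  72
   84 117 121]
 [119 122 121  83  53  89 116  96  91  84  72  97 107 108 113 103  66  75
   99 118 124]
 [117 121 121  99  54  86 111 115 107  99  90  92  90  93 112 112  86 105
  117 122 123]
 [120 121 122 116  95  92 108  97  80  79  58  63  72  76 102 120 116 117
  119 123 120]
 [121 121 122 123 123 118 115  81  72  54  44  45  40  45  84 117 113 111
  116 115 107]
 [120 119 122 124 123 121 117  83  50  48  48  46  46  50  59  86  81  65
   63  67  78]
 [119 122 125 124 123 121 117  91  42  46  44  44  42  43  40  51  49  52
   50  48  48]
 [121 122 123 123 123 119 110  91  47  43  40  43  39  42  45  46  54  56
   58  61  66]
 [121 124 122 120 118 101  78  73  46  42  43  41  41  40  45  64  72  73
   71  74  80]
 [122 124 122 108  83  78  72  71  54  44  51  55  53  54  63  71  72  71
   72  76  78]
 [123 122 123 103  77  75  75  77  76  82  84  93  94  94  91  91  82  78
   74  77  74]
 [124 123 122 113  88  99 115 128 140 154 151 147 137 134 141 155 159 148
  130 119 100]]
```

The reported TCP lies about 30 mm below the real fingertips: at a reported z of −6 mm there is still no contact. I'll feel my way down from here.

>>> play_rows(moves=[[0,0,0.03,0,0.4],[0,0,0.06,0,0.4],[0,0,0.09,0,0.4],[0,0,0.09,0,0.4],[0,0,0.09,0,0.4]])

```text
clock: 54.25
tool_pos: [0.5987, -0.2062, -0.016]
tool_rot: [0.567, 0.824, -0.0, -0.0]
contact_force: [-0.1, 0.6, 0.5]
grip_width: 0.0596
finger_force: 0.0
```

>>> play_rows(moves=[[0,0,0.01,0,0.4],[0,0,0.02,0,0.4],[0,0,0.03,0,0.4],[0,0,0.03,0,0.4]])

```text
clock: 54.65
tool_pos: [0.5988, -0.2063, -0.0189]
tool_rot: [0.567, 0.824, -0.0, -0.0]
contact_force: [0.0, 0.1, 1.2]
grip_width: 0.06
finger_force: 0.0
```

>>> play_rows(moves=[[0,0,0.01,0,0.4],[0,0,0.02,0,0.4],[0,0,0.03,0,0.4],[0,0,0.03,0,0.4]])

```text
clock: 55.05
tool_pos: [0.5987, -0.2063, -0.0219]
tool_rot: [0.567, 0.824, -0.0, -0.0]
contact_force: [-0.4, 0.3, 0.1]
grip_width: 0.06
finger_force: 0.0
```

>>> play_rows(moves=[[0,0,0,0,-1],[0,0,0,0,-1],[0,0,0,0,-1],[0,0,0,0,-1],[0,0,0,0,-1],[0,0,0,0,-1]], grip_force=25)

```text
clock: 55.65
tool_pos: [0.5993, -0.2065, -0.0215]
tool_rot: [0.567, 0.824, 0.0, 0.0]
contact_force: [0.6, -0.4, 0.5]
grip_width: 0.0392
finger_force: 26.0
```

```bash
python3 go.py; python3 - <<'E'
from fit import *
c=eyes.capture("side"); print(f(eyes.spot_point("crank",c)),f(eyes.spot_point("crank_knob",c)))
E
```

```text
now [ 0.5993 -0.2065 -0.0215] 110.97 F [ 0.6 -0.4  0.5] w 0.0392 j6 -0.81 t 55.6
[([0.728, -0.1493, 0.0001], 0.81), ([0.2667, -0.3131, 0.0055], 0.81), ([0.6002, -0.2052, -0.0014], 0.59)] [([0.3371, -0.3748, 0.0449], 0.64), ([0.7299, -0.2469, 0.051], 0.61), ([0.5156, -0.2382, 0.0471], 0.59)]
```

>>> play_rows(moves=[[0,0,0,0,0],[0,0,0,0,0.4],[0,0,0,0,0.4],[0,0,-0.2,0,0.4],[0,0,-0.4,0,0.4],[0,0,-0.5,0,0.4],[0,0,-0.5,0,0.4]])

```text
clock: 56.5
tool_pos: [0.6005, -0.2071, 0.0304]
tool_rot: [0.567, 0.824, 0.0, 0.002]
contact_force: [0.4, 0.3, 0.3]
grip_width: 0.0593
finger_force: 0.0
```

>>> play_rows(moves=[[0,0,0,0.07,0.4],[0,0,0,0.16,0.4],[0,0,0,0.25,0.4],[0,0,0,0.34,0.4],[0,0,0,0.43,0.4],[0,0,0,0.5,0.4],[0,0,0,0.5,0.4],[0,0,0,0.5,0.4]])

```text
clock: 57.3
tool_pos: [0.5982, -0.206, 0.0273]
tool_rot: [0.838, 0.545, -0.0, -0.001]
contact_force: [0.2, 0.5, -0.0]
grip_width: 0.0602
finger_force: 0.0
```

>>> play_rows(moves=[[0,0,0,0.07,0.4],[0,0,0,0.16,0.4],[0,0,0,0.25,0.4],[0,0,0,0.34,0.4],[0,0,0,0.43,0.4],[0,0,0,0.5,0.4],[0,0,0,0.5,0.4],[0,0,0,0.5,0.4]])

```text
clock: 58.1
tool_pos: [0.5987, -0.2063, 0.028]
tool_rot: [0.983, 0.184, -0.0, -0.0]
contact_force: [-0.2, 0.0, 0.7]
grip_width: 0.0599
finger_force: 0.0
```

```bash
python3 go.py .5993 -.2065 -.024 21
```

```text
now [ 0.5987 -0.2063  0.028 ] 21.15 F [-0.2  0.   0.7] w 0.0599 j6 0.76 t 58.1
[0.005, 0.004, 0.52, 0.002]
```

Descend and feel for the bench.

>>> play_rows(moves=[[0,0,0.2,0,0.4],[0,0,0.4,0,0.4],[0,0,0.52,0,0.4],[0,0,0.52,0,0.4],[0,0,0.52,0,0.4]])

```text
clock: 58.6
tool_pos: [0.5989, -0.2063, -0.0237]
tool_rot: [0.983, 0.182, -0.0, -0.0]
contact_force: [0.6, 0.2, 0.3]
grip_width: 0.0598
finger_force: 0.0
```

>>> play_rows(moves=[[0,0,0.02,0,0.4],[0,0,0.03,0,0.4],[0,0,0.03,0,0.4],[0,0,0.03,0,0.4]])

```text
clock: 59.0
tool_pos: [0.5992, -0.2065, -0.0262]
tool_rot: [0.983, 0.182, 0.0, 0.0]
contact_force: [0.3, -1.2, -1.3]
grip_width: 0.0595
finger_force: 0.0
```

>>> play_rows(moves=[[0,0,0.02,0,0.4],[0,0,0.02,0,0.4],[0,0,0.02,0,0.4]])

```text
clock: 59.3
tool_pos: [0.5988, -0.2063, -0.0289]
tool_rot: [0.983, 0.182, -0.0, -0.0]
contact_force: [-0.4, 0.2, -0.2]
grip_width: 0.0598
finger_force: 0.0
```

>>> play_rows(moves=[[0,0,0.02,0,0.4],[0,0,0.02,0,0.4],[0,0,0.02,0,0.4]])

```text
clock: 59.6
tool_pos: [0.5988, -0.2063, -0.0309]
tool_rot: [0.983, 0.182, -0.0, -0.0]
contact_force: [1.4, -0.5, -0.1]
grip_width: 0.0602
finger_force: 0.0
```

>>> play_rows(moves=[[0,0,-0.015,0,0.4],[0,0,-0.015,0,-1],[0,0,-0.015,0,-1],[0,0,-0.015,0,-1],[0,0,-0.015,0,-1],[0,0,-0.015,0,-1],[0,0,-0.015,0,-1],[0,0,-0.015,0,-1]], grip_force=110)

```text
clock: 60.4
tool_pos: [0.5996, -0.2065, -0.0283]
tool_rot: [0.983, 0.182, 0.001, 0.0]
contact_force: [-0.1, 1.1, 5.3]
grip_width: 0.0375
finger_force: 111.6
```

```bash
python3 go.py
```

```text
now [ 0.5996 -0.2065 -0.0283] 20.95 F [-0.1  1.1  5.3] w 0.0375 j6 0.76 t 60.4
```

>>> play_rows(moves=[[0,0,-0.1,0,-1],[0,0,-0.3,0,-1],[0,0,-0.6,0,-1],[0,0,-0.9,0,-1],[0,0,-1,0,-1],[0,0,-1,0,-1]])

```text
clock: 61.0
tool_pos: [0.6002, -0.207, 0.0726]
tool_rot: [0.983, 0.182, 0.002, 0.001]
contact_force: [0.5, -0.8, -3.1]
grip_width: 0.0372
finger_force: 110.8
```

```bash
python3 go.py .546 .0005 .11 9; python3 - <<'E'
from fit import *
for n in("top","side"):
    c=eyes.capture(n); print(n,f(eyes.spot_point("crank",c)),f(eyes.spot_point("crank_knob",c)),f(eyes.spot_point("spindle_seat",c),2),f(eyes.spot_point("ball1",c)))
E
```

```text
now [ 0.6002 -0.207   0.0726] 20.97 F [ 0.5 -0.8 -3.1] w 0.0372 j6 0.76 t 61.0
[0.079, -0.711, -0.125, 0.044]
[0.029, -0.714, -0.125, 0.044]
[-0.02, -0.715, -0.125, 0.044]
top [([0.2681, -0.3143, 0.0034], 0.9), ([0.7309, -0.1461, -0.0032], 0.84), ([0.5994, -0.2042, 0.0986], 0.46)] [([0.3362, -0.3733, 0.0511], 0.92), ([0.5385, -0.0258, 0.0244], 0.48)] [([0.5439, 0.0006, 0.0882], 0.55)] [([0.5424, 0.0008, 0.0002], 0.69), ([0.5371, -0.0243, 0.0289], 0.44), ([0.5038, -0.0505, 0.0274], 0.44), ([0.508, 0.066, 0.0285], 0.41)]
side [([0.7314, -0.1486, 0.003], 0.94), ([0.5949, -0.205, 0.0973], 0.93), ([0.2679, -0.3145, 0.0024], 0.89)] [([0.5147, -0.2376, 0.1434], 0.93), ([0.3357, -0.3761, 0.044], 0.85), ([0.7299, -0.2499, 0.0507], 0.66), ([0.7597, 0.1397, 0.0025], 0.56)] [([0.5467, -0.0002, 0.0858], 0.83)] [([0.5044, -0.0541, 0.0283], 0.44)]
```

```bash
python3 go.py .5457 -.001 .11 9
```

```text
now [ 0.5985 -0.2062  0.07  ] 20.96 F [-0.2  0.  -2.5] w 0.0379 j6 0.76 t 61.5
[0.08, -0.702, -0.133, 0.044]
[0.031, -0.706, -0.133, 0.044]
[-0.018, -0.706, -0.133, 0.044]
```

>>> play_rows(moves=[[0.03,-0.15,-0.06,0.01,-1],[0.05,-0.32,-0.15,0.02,-1],[0.07,-0.5,-0.25,0.035,-1],[0.079,-0.705,-0.3,0.044,-1],[0.079,-0.705,-0.3,0.044,-1]])

```text
clock: 62.0
tool_pos: [0.5809, -0.1356, 0.1015]
tool_rot: [0.989, 0.149, 0.0, -0.0]
contact_force: [0.4, -0.1, -2.9]
grip_width: 0.0376
finger_force: 110.9
```

>>> play_rows(moves=[[0.01,-0.2,-0.02,0.015,-1],[0.02,-0.4,-0.05,0.03,-1],[0.029,-0.6,-0.07,0.044,-1],[0.029,-0.71,-0.07,0.044,-1]])

```text
clock: 62.4
tool_pos: [0.563, -0.0683, 0.1078]
tool_rot: [0.993, 0.114, 0.0, 0.0]
contact_force: [-1.0, 0.1, -2.0]
grip_width: 0.0373
finger_force: 111.0
```

>>> play_rows(moves=[[-0.01,-0.2,0,0.015,-1],[-0.015,-0.4,0,0.03,-1],[-0.02,-0.55,0,0.044,-1],[-0.02,-0.65,0,0.044,-1],[-0.02,-0.71,0,0.044,-1],[-0.02,-0.71,0,0.044,-1],[-0.02,-0.71,0,0.044,-1]])

```text
clock: 63.1
tool_pos: [0.5454, -0.0008, 0.1079]
tool_rot: [0.997, 0.079, 0.0, 0.0]
contact_force: [0.4, -0.0, -2.1]
grip_width: 0.0373
finger_force: 110.9
```

```bash
python3 go.py .5457 -.001 .085 9; python3 - <<'E'
from fit import *
p=readout.read_state()["tool_pos"]
for n in("top","side"):
    c=eyes.capture(n); print(n,f(eyes.spot_point("crank",c)),f(eyes.spot_point("crank_knob",c)),f(eyes.spot_point("spindle_seat",c),2))
E
```

```text
now [ 0.5454 -0.0008  0.1079] 9.1 F [ 0.4 -0.  -2.1] w 0.0373 j6 1.28 t 63.1
[0.002, 0.002, 0.229, 0.001]
top [([0.2668, -0.3165, 0.0016], 0.97), ([0.5448, -0.0006, 0.1388], 0.77), ([0.7303, -0.1445, 0.0009], 0.72), ([0.7559, -0.064, -0.001], 0.54)] [([0.3347, -0.3746, 0.0488], 0.88), ([0.7312, -0.2473, 0.0516], 0.68), ([0.4543, -0.0151, 0.1852], 0.57)] [([0.5477, 0.0008, 0.1374], 0.69)]
side [([0.7293, -0.1494, -0.0009], 0.96), ([0.2701, -0.3131, 0.0041], 0.77), ([0.5481, -0.0019, 0.1374], 0.64)] [([0.456, -0.0139, 0.1807], 0.94), ([0.729, -0.2492, 0.0472], 0.91), ([0.3365, -0.3743, 0.0436], 0.76), ([0.5453, -0.0007, 0.1336], 0.64)] [([0.5466, 0.0037, 0.088], 0.76), ([0.5464, 0.0012, 0.0147], 0.32)]
```

>>> play_rows(moves=[[0,0,0.1,0,-1],[0,0,0.2,0,-1],[0,0,0.26,0,-1],[0,0,0.26,0,-1]])

```text
clock: 63.9
tool_pos: [0.5432, 0.0, 0.0796]
tool_rot: [0.997, 0.079, -0.002, -0.0]
contact_force: [0.3, 0.8, -3.1]
grip_width: 0.0376
finger_force: 110.9
```

>>> play_rows(moves=[[0,0,0.02,0,-1],[0,0,0.04,0,-1],[0,0,0.06,0,-1],[0,0,0.06,0,-1],[0,0,0.06,0,-1]])

```text
clock: 64.4
tool_pos: [0.5453, 0.0001, 0.0759]
tool_rot: [0.997, 0.079, 0.0, -0.0]
contact_force: [0.5, 0.6, -2.4]
grip_width: 0.0378
finger_force: 111.0
```

```bash
python3 go.py; python3 -c "
from h import *
print(readout.read_state()['ft_torque'])"
```

```text
now [5.453e-01 1.000e-04 7.590e-02] 9.08 F [ 0.5  0.6 -2.4] w 0.0378 j6 1.28 t 64.4
[ 0.26550267 -0.12405887 -0.00083722]
```

>>> play_rows(moves=[[0,0,0.02,0,-1],[0,0,0.04,0,-1],[0,0,0.04,0,-1],[0,0,0.04,0,-1]])

```text
clock: 64.8
tool_pos: [0.545, 0.0002, 0.0716]
tool_rot: [0.997, 0.079, 0.0, -0.0]
contact_force: [0.4, 3.0, -3.2]
grip_width: 0.0374
finger_force: 111.1
```

>>> play_rows(moves=[[0,0,0.02,0,-1],[0,0,0.04,0,-1],[0,0,0.04,0,-1],[0,0,0.04,0,-1]])

```text
clock: 65.2
tool_pos: [0.545, 0.0002, 0.0675]
tool_rot: [0.997, 0.079, -0.0, -0.0]
contact_force: [0.9, 5.8, -1.2]
grip_width: 0.0377
finger_force: 111.1
```

The crank is entering the splines, with a +y side force. I'll yield a little to +y and go on down.

>>> play_rows(moves=[[0,-0.01,0,0,-1],[0,-0.015,0.02,0,-1],[0,-0.015,0.04,0,-1],[0,-0.015,0.06,0,-1],[0,-0.015,0.06,0,-1]])

```text
clock: 65.7
tool_pos: [0.545, 0.0007, 0.0615]
tool_rot: [0.997, 0.079, 0.0, 0.0]
contact_force: [0.5, -1.6, -2.9]
grip_width: 0.0377
finger_force: 111.0
```

>>> play_rows(moves=[[0,0,0.02,0,-1],[0,0,0.04,0,-1],[0,0,0.05,0,-1],[0,0,0.05,0,-1],[0,0,0.05,0,-1]])

```text
clock: 66.2
tool_pos: [0.5448, 0.0013, 0.0567]
tool_rot: [0.997, 0.079, -0.0, 0.0]
contact_force: [0.6, 0.0, -2.4]
grip_width: 0.0373
finger_force: 111.0
```

```bash
python3 go.py
```

```text
now [0.5448 0.0013 0.0567] 9.09 F [ 0.6  0.  -2.4] w 0.0373 j6 1.29 t 66.2
```

>>> play_rows(moves=[[0,0,0.01,0,-1],[0,0,0.02,0,-1],[0,0,0.025,0,-1],[0,0,0.025,0,-1],[0,0,0.025,0,-1]])

```text
clock: 66.7
tool_pos: [0.5449, 0.0013, 0.0557]
tool_rot: [0.997, 0.079, -0.0, -0.0]
contact_force: [-2.6, 0.6, 5.3]
grip_width: 0.0376
finger_force: 112.0
```

```bash
python3 go.py
```

```text
now [0.5449 0.0013 0.0557] 9.09 F [-2.6  0.6  5.3] w 0.0376 j6 1.29 t 66.7
```

>>> play_rows(moves=[[0,0,0,0,-0.4],[0,0,0,0,0.2],[0,0,0,0,0.4],[0,0,0,0,0.4],[0,0,-0.3,0,0.4],[0,0,-0.6,0,0.4],[0,0,-0.9,0,0.4],[0,0,-0.9,0,0.4]], grip_force=30)

```text
clock: 67.5
tool_pos: [0.5491, 0.0007, 0.1498]
tool_rot: [0.997, 0.079, 0.005, 0.001]
contact_force: [0.0, -0.8, 0.6]
grip_width: 0.0598
finger_force: 0.0
```

```bash
python3 go.py .4511 -.0137 .14 9.1; python3 - <<'E'
from fit import *
for n in("top","side"):
    c=eyes.capture(n); print(n,f(eyes.spot_point("crank",c)),f(eyes.spot_point("crank_knob",c),5))
E
```

```text
now [0.5491 0.0007 0.1498] 9.09 F [ 0.  -0.8  0.6] w 0.0598 j6 1.29 t 67.5
[-0.99, -0.012, 0.098, -0.0]
top [([0.2664, -0.3129, 0.0036], 0.73), ([0.5417, 0.0001, 0.0832], 0.7), ([0.7282, -0.146, -0.0007], 0.7)] [([0.7316, -0.2442, 0.0495], 0.93), ([0.3372, -0.3779, 0.052], 0.69), ([0.4512, -0.0151, 0.1302], 0.52)]
side [([0.544, 0.0007, 0.0836], 0.92), ([0.2726, -0.3139, 0.0027], 0.77), ([0.7303, -0.1483, -0.001], 0.7)] [([0.4562, -0.0128, 0.1311], 0.84), ([0.7308, -0.2489, 0.0494], 0.64), ([0.3361, -0.3731, 0.049], 0.6)]
```

>>> play_rows(moves=[[-0.3,0,0,0,0.4],[-0.6,0,0,0,0.4],[-0.85,0,0,0,0.4],[-0.95,0,0,0,0.4],[-0.95,0,0,0,0.4],[-0.95,0,0,0,0.4]])

```text
clock: 68.4
tool_pos: [0.4519, -0.0138, 0.1444]
tool_rot: [0.997, 0.079, 0.001, 0.0]
contact_force: [0.3, 0.0, -0.1]
grip_width: 0.0599
finger_force: 0.0
```

>>> play_rows(moves=[[0,0,0.2,0,0.4],[0,0,0.4,0,0.4],[0,0,0.6,0,0.4],[0,0,0.69,0,0.4],[0,0,0.69,0,0.4]])

```text
clock: 68.9
tool_pos: [0.4504, -0.0134, 0.0739]
tool_rot: [0.997, 0.079, -0.002, -0.0]
contact_force: [-0.1, 0.2, -0.6]
grip_width: 0.0595
finger_force: 0.0
```

>>> play_rows(moves=[[0,0,0,0,-1],[0,0,0,0,-1],[0,0,0,0,-1],[0,0,0,0,-1],[0,0,0,0,-1],[0,0,0,0,-1]], grip_force=30)

```text
clock: 69.5
tool_pos: [0.4521, -0.0139, 0.0761]
tool_rot: [0.997, 0.079, 0.001, 0.0]
contact_force: [1.3, 0.5, 2.1]
grip_width: 0.0188
finger_force: 30.3
```

```bash
python3 - <<'E'
from h import *
s=readout.read_state(); p=np.array(s["tool_pos"]); print(p,s["grip_width"],s["finger_force"],s["contact_force"])
X=R.from_quat(s["tool_rot"]).apply([1,0,0]); y=np.arctan2(X[1],X[0])
# circle in tool frame: knob at tool -x of axis, ccw in world
for k in range(7):
    a0=np.pi+k*np.radians(56); rows=[]
    for i in range(1,9):
        a=a0+np.radians(7*i); d=.95*np.array([np.cos(a)-np.cos(a0),np.sin(a)-np.sin(a0)]); rows.append([round(d[0],3),round(-d[1],3),0,0,-1])
    print(rows)
E
```

```text
[ 0.45207473 -0.01387098  0.07611559] 0.01884509101890735 30.266888737678528 [1.3173219  0.53338887 2.09928352]
[[np.float64(0.007), np.float64(0.116), 0, 0, -1], [np.float64(0.028), np.float64(0.23), 0, 0, -1], [np.float64(0.063), np.float64(0.34), 0, 0, -1], [np.float64(0.111), np.float64(0.446), 0, 0, -1], [np.float64(0.172), np.float64(0.545), 0, 0, -1], [np.float64(0.244), np.float64(0.636), 0, 0, -1], [np.float64(0.327), np.float64(0.717), 0, 0, -1], [np.float64(0.419), np.float64(0.788), 0, 0, -1]]
[[np.float64(0.1), np.float64(0.059), 0, 0, -1], [np.float64(0.206), np.float64(0.105), 0, 0, -1], [np.float64(0.318), np.float64(0.138), 0, 0, -1], [np.float64(0.432), np.float64(0.157), 0, 0, -1], [np.float64(0.548), np.float64(0.162), 0, 0, -1], [np.float64(0.663), np.float64(0.153), 0, 0, -1], [np.float64(0.777), np.float64(0.13), 0, 0, -1], [np.float64(0.887), np.float64(0.093), 0, 0, -1]]
[[np.float64(0.105), np.float64(-0.05), 0, 0, -1], [np.float64(0.203), np.float64(-0.112), 0, 0, -1], [np.float64(0.292), np.float64(-0.186), 0, 0, -1], [np.float64(0.372), np.float64(-0.27),
[... 1155 characters left out ...]
t64(-0.324), np.float64(0.121), 0, 0, -1], [np.float64(-0.42), np.float64(0.187), 0, 0, -1], [np.float64(-0.507), np.float64(0.264), 0, 0, -1], [np.float64(-0.584), np.float64(0.351), 0, 0, -1], [np.float64(-0.649), np.float64(0.446), 0, 0, -1], [np.float64(-0.703), np.float64(0.549), 0, 0, -1]]
[[np.float64(-0.041), np.float64(0.109), 0, 0, -1], [np.float64(-0.068), np.float64(0.221), 0, 0, -1], [np.float64(-0.081), np.float64(0.337), 0, 0, -1], [np.float64(-0.08), np.float64(0.453), 0, 0, -1], [np.float64(-0.065), np.float64(0.568), 0, 0, -1], [np.float64(-0.036), np.float64(0.68), 0, 0, -1], [np.float64(0.007), np.float64(0.788), 0, 0, -1], [np.float64(0.062), np.float64(0.89), 0, 0, -1]]
```

>>> play_rows(moves=[[0.007,0.116,0,0,-1],[0.028,0.23,0,0,-1],[0.063,0.34,0,0,-1],[0.111,0.446,0,0,-1],[0.172,0.545,0,0,-1],[0.244,0.636,0,0,-1],[0.327,0.717,0,0,-1],[0.419,0.788,0,0,-1]])

```text
clock: 70.3
tool_pos: [0.5052, -0.0846, 0.0753]
tool_rot: [0.997, 0.078, -0.0, -0.002]
contact_force: [1.8, 6.4, 3.8]
grip_width: 0.0186
finger_force: 30.8
```

```bash
python3 go.py;  python3 - <<'E'
from h import *
c=eyes.capture("side"); print(f(eyes.spot_point("crank",c)),f(eyes.spot_point("crank_knob",c),5))
E
```

```text
now [ 0.5052 -0.0846  0.0753] 8.97 F [1.8 6.4 3.8] w 0.0186 j6 1.11 t 70.3
[([0.7304, -0.1462, -0.0028], 0.78), ([0.5471, 0.0023, 0.0862], 0.73), ([0.2695, -0.3134, 0.0048], 0.61)] [([0.3339, -0.3746, 0.0484], 0.81), ([0.5103, -0.0855, 0.1284], 0.79), ([0.731, -0.2469, 0.0523], 0.62), ([0.5447, 0.0005, 0.0847], 0.6)]
```

Turning works: the knob follows and the crank stays down. Continuing the circle.

>>> play_rows(moves=[[0.1,0.059,0,0,-1],[0.206,0.105,0,0,-1],[0.318,0.138,0,0,-1],[0.432,0.157,0,0,-1],[0.548,0.162,0,0,-1],[0.663,0.153,0,0,-1],[0.777,0.13,0,0,-1],[0.887,0.093,0,0,-1]])

```text
clock: 71.25
tool_pos: [0.5947, -0.0816, 0.0756]
tool_rot: [0.997, 0.079, -0.001, 0.001]
contact_force: [-1.2, -0.1, 5.1]
grip_width: 0.0185
finger_force: 31.3
```

>>> play_rows(moves=[[0.105,-0.05,0,0,-1],[0.203,-0.112,0,0,-1],[0.292,-0.186,0,0,-1],[0.372,-0.27,0,0,-1],[0.441,-0.363,0,0,-1],[0.498,-0.464,0,0,-1],[0.542,-0.572,0,0,-1],[0.573,-0.683,0,0,-1]])

```text
clock: 72.05
tool_pos: [0.6427, -0.0034, 0.0765]
tool_rot: [0.997, 0.079, 0.003, 0.001]
contact_force: [4.9, -2.0, 3.4]
grip_width: 0.0186
finger_force: 30.6
```

>>> play_rows(moves=[[0.017,-0.115,0,0,-1],[0.02,-0.231,0,0,-1],[0.009,-0.346,0,0,-1],[-0.016,-0.459,0,0,-1],[-0.055,-0.569,0,0,-1],[-0.107,-0.673,0,0,-1],[-0.171,-0.769,0,0,-1],[-0.246,-0.857,0,0,-1]])

```text
clock: 72.85
tool_pos: [0.6032, 0.0791, 0.0764]
tool_rot: [0.997, 0.079, 0.002, -0.001]
contact_force: [3.5, 1.2, 6.3]
grip_width: 0.0188
finger_force: 30.8
```

```bash
python3 go.py;  python3 - <<'E'
from h import *
c=eyes.capture("side"); print(f(eyes.spot_point("crank",c)),f(eyes.spot_point("crank_knob",c),5))
E
```

```text
now [0.6032 0.0791 0.0764] 9.11 F [3.5 1.2 6.3] w 0.0188 j6 1.43 t 72.8
[([0.5431, 0.0013, 0.084], 0.88), ([0.2737, -0.3151, 0.0041], 0.74), ([0.7303, -0.1507, -0.0045], 0.73)] [([0.6058, 0.0787, 0.1303], 0.64), ([0.3367, -0.3729, 0.0461], 0.59)]
```

>>> play_rows(moves=[[-0.086,-0.078,0,0,-1],[-0.18,-0.146,0,0,-1],[-0.282,-0.201,0,0,-1],[-0.39,-0.244,0,0,-1],[-0.502,-0.273,0,0,-1],[-0.617,-0.288,0,0,-1],[-0.733,-0.289,0,0,-1],[-0.848,-0.276,0,0,-1]])

```text
clock: 73.8
tool_pos: [0.5136, 0.0911, 0.0758]
tool_rot: [0.997, 0.08, 0.001, 0.001]
contact_force: [2.2, -2.1, 5.9]
grip_width: 0.0188
finger_force: 31.1
```

>>> play_rows(moves=[[-0.113,0.027,0,0,-1],[-0.221,0.068,0,0,-1],[-0.324,0.121,0,0,-1],[-0.42,0.187,0,0,-1],[-0.507,0.264,0,0,-1],[-0.584,0.351,0,0,-1],[-0.649,0.446,0,0,-1],[-0.703,0.549,0,0,-1]])

```text
clock: 74.6
tool_pos: [0.4545, 0.0253, 0.0756]
tool_rot: [0.997, 0.079, 0.002, -0.0]
contact_force: [8.8, -1.0, 1.3]
grip_width: 0.0186
finger_force: 30.3
```

>>> play_rows(moves=[[-0.041,0.109,0,0,-1],[-0.068,0.221,0,0,-1],[-0.081,0.337,0,0,-1],[-0.08,0.453,0,0,-1],[-0.065,0.568,0,0,-1],[-0.036,0.68,0,0,-1],[-0.036,0.68,0,0,-1],[-0.036,0.68,0,0,-1]])

```text
clock: 75.4
tool_pos: [0.461, -0.0406, 0.0749]
tool_rot: [0.997, 0.078, 0.001, -0.002]
contact_force: [6.3, 3.0, -0.0]
grip_width: 0.0185
finger_force: 30.3
```

```bash
cat > ang.py <<'E'
from h import *
c=eyes.capture("top"); g=cv2.cvtColor(c["img"],cv2.COLOR_BGR2GRAY); s=eyes.capture("side")
print(f(eyes.spot_point("crank",s)),f(eyes.spot_point("crank_knob",s),5)); print("balls",f(eyes.spot_point("ball1",c),7))
r_=[]
for a in np.radians(np.arange(-90,90,1)):
    rr=np.r_[np.arange(-.07,-.03,.002),np.arange(.03,.07,.002)]; P=np.c_[.5448+rr*np.cos(a),-.0004+rr*np.sin(a),np.full(len(rr),.042)]
    u=pix(P,c).astype(np.float32); v=cv2.remap(g,u[:,:1],u[:,1:],cv2.INTER_LINEAR).ravel(); r_.append((round(float(v[:20].mean())),round(float(v[20:].mean())),np.degrees(a).round()))
print("neg half",sorted(r_)[:4]," pos half",sorted(r_,key=lambda t:t[1])[:4])
E
python3 ang.py; python3 go.py
```

```text
[([0.5453, 0.0039, 0.0853], 0.92), ([0.2684, -0.3124, 0.0061], 0.76), ([0.7294, -0.1508, -0.0023], 0.67), ([0.7527, -0.0638, -0.0035], 0.54)] [([0.465, -0.0403, 0.1272], 0.8), ([0.3332, -0.3717, 0.0447], 0.73)]
balls [([0.6028, 0.0463, 0.0287], 0.48)]
neg half [(54, 214, np.float64(-11.0)), (57, 214, np.float64(-10.0)), (57, 215, np.float64(-12.0)), (64, 215, np.float64(-9.0))]  pos half [(116, 127, np.float64(22.0)), (115, 127, np.float64(23.0)), (116, 134, np.float64(24.0)), (116, 139, np.float64(21.0))]
now [ 0.4609 -0.0403  0.0749] 8.96 F [ 7.3  2.8 -0.5] w 0.0185 j6 1.17 t 75.7
```

>>> play_rows(moves=[[0,0,0,0,-0.3],[0,0,0,0,0.3],[0,0,0,0,0.3],[0,0,-0.3,0,0.3],[0,0,-0.6,0,0.3],[0,0,-0.9,0,0.3],[0,0,-1,0,0.3]])

```text
clock: 76.35
tool_pos: [0.4616, -0.0424, 0.1781]
tool_rot: [0.997, 0.079, 0.002, 0.001]
contact_force: [0.8, -0.5, 0.9]
grip_width: 0.056
finger_force: 0.0
```

>>> play_rows(moves=[[-0.2,0.2,-0.2,0,0.3],[-0.4,0.5,-0.3,0,0.3],[-0.5,0.8,-0.3,0,0.3],[-0.6,1,-0.3,0,0.3],[-0.6,1,-0.3,0,0.3]])

```text
clock: 76.85
tool_pos: [0.4152, -0.1518, 0.2039]
tool_rot: [0.997, 0.077, -0.001, -0.0]
contact_force: [0.8, -0.1, 0.1]
grip_width: 0.0558
finger_force: 0.0
```

>>> play_rows(moves=[[0,0.3,0,0,0.3],[0,0.6,0,0,0.3],[0,1,0,0,0.3],[0,1,0,0,0.3],[0,1,0,0,0.3],[0,1,0,0,0.3]])

```text
clock: 77.45
tool_pos: [0.4321, -0.2473, 0.2042]
tool_rot: [0.997, 0.08, -0.001, -0.001]
contact_force: [0.0, 1.0, -0.2]
grip_width: 0.0555
finger_force: 0.0
```

```bash
python3 ang.py; python3 go.py; python3 - <<'E'
from fit import *
o=[]
for n in("top","side"):
    c=eyes.capture(n); print(n,f(eyes.spot_point("scoop",c),2),f(eyes.spot_point("scoop_grip",c),1),f(eyes.spot_point("ball1",c),6),f(eyes.spot_point("crank",c)))
    q=[.53,.13,.03]; u=pix(q,c)[0].astype(int); h,w=(75,100); y0=max(0,u[1]-h); x0=max(0,u[0]-w); o.append(cv2.resize(c["img"][y0:y0+2*h,x0:x0+2*w],(400,300),interpolation=cv2.INTER_CUBIC))
cv2.imwrite("pics/end.png",np.hstack(o))
E
```

```text
[([0.7277, -0.151, 0.0024], 0.96), ([0.2703, -0.3121, 0.0032], 0.94), ([0.5465, 0.0027, 0.0816], 0.82), ([0.5459, 0.0051, 0.085], 0.64)] [([0.4659, -0.0413, 0.1316], 0.96), ([0.3383, -0.3767, 0.0482], 0.94)]
balls [([0.6042, 0.0449, 0.0272], 0.61), ([0.4848, -0.0427, 0.0292], 0.59), ([0.5019, -0.0334, 0.027], 0.56)]
neg half [(99, 185, np.float64(19.0)), (103, 161, np.float64(20.0)), (103, 205, np.float64(18.0)), (109, 141, np.float64(21.0))]  pos half [(112, 129, np.float64(22.0)), (114, 129, np.float64(23.0)), (114, 136, np.float64(24.0)), (109, 141, np.float64(21.0))]
now [ 0.4326 -0.2481  0.2053] 9.15 F [ 0.2  0.8 -0.1] w 0.0556 j6 0.75 t 77.7
top [([0.5291, 0.2665, -0.0001], 0.64)] [([0.5542, 0.269, 0.088], 0.6)] [([0.5994, 0.0456, 0.0245], 0.44), ([0.4863, -0.0398, 0.0276], 0.37)] [([0.5463, 0.0004, 0.0793], 0.94), ([0.7292, -0.1483, -0.0006], 0.58)]
side [([0.5331, 0.271, 0.0047], 0.67)] [([0.5524, 0.2685, 0.0798], 0.82)] [([0.5011, -0.0303, 0.0224], 0.57), ([0.4841, -0.0475, 0.0248], 0.4)] [([0.5471, 0.0027, 0.0836], 0.91), ([0.2721, -0.3145, 0.0047], 0.61)]
```

View pics/end.png

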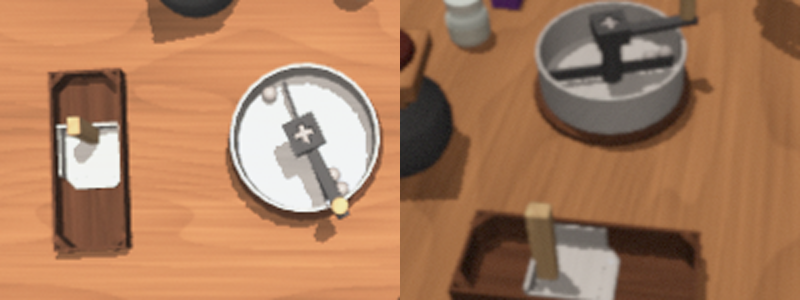

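The final picture shows the three balls in the pot, at (270,93), (335,173) and (342,187). The crank is seated on the spindle at (305,133). The emptied scoop stands flat in the tray at (92,155). Handing in.

```bash
python3 -c "
from cell import r
print(r.job_done())"
```

```text
the job is handed in; nothing more can be done
None
```

The job is handed in: all three balls are in the pot, the crank sits fully down on the spindle and was turned about 375° anticlockwise, and the emptied scoop stands flat in the tray; no verdict came back.

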